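# Pack the shrimp caves and airstones to dry, click the lid shut, set the blower

## Robot

A 6-joint arm with a two-finger parallel gripper is mounted at the origin on the work surface. World frame = base frame: x ahead of the robot, y to its left, z up, the work surface at z = 0. Lengths are in m, angles in rad, forces in N, time in s.
With the tool pointing down it reaches from about 0.325 to 0.775 m from the base axis. Payload 5.5 kg.
Tool frame: the origin (TCP) lies on the mounting face of the last link; the fingertips stand ctrl.tcp_to_tips ahead of it and the grasp point (between the pads) lies 163 mm ahead of it (ctrl.tcp_to_tips is the distance from the TCP to the fingertips, in m); z points along the fingers, y is the direction in which the jaws open and shut (so a half turn about z gives the same grasp; the last joint's range is limited). The gripper opens to 88 mm and grips with 3 to 60 N. Pads are 20 mm wide; open, the fingers measure 115 mm over their backs; the gripper's body (75 mm by 178 mm) begins 61 mm behind the grasp point.
Start: joints at [1.162, 0.091, 1.231, -0, 1.82, -0.057], TCP at [0.207, 0.563, 0.405] pointing down, gripper open.
Joint ranges: [-2.87, 2.87], [-0.86, 2.18], [0.17, 2.46], [-1.51, 4.65], [0.06, 2.69], [-2.65, 2.65]. Speed limits (rad/s): [2.57, 2.57, 3.01, 3.14, 3.14, 3.14].

## Interface

Orientations are given as a rotation vector (axis times angle).
In Python, from workcell import ctrl, optics, order gives the robot as it stands. The module is installed in compiled form; this text tells all that it offers.
- The arm moves only by the shell command python3 -m creep 'ROWS' [OPENING] [FORCE]. ROWS is JSON, a list of rows, each an object of numbers: "x", "y", "z": the shift along the tool's x, y, z in cm; "ax", "ay", "az": the turn, a rotation vector about the tool's x, y, z in degrees. In form: [{"x": .., "y": .., "z": .., "ax": .., "ay": .., "az": ..}, ...]. A call has 1 to 12 rows; each row shifts and turns the commanded pose from where the row before left it, along the tool's axes as they then stand; what a row does not reach is not made up. A row lasts 1/10 s, in which the tool goes at most 50 mm and 8.59 degrees, less where a joint would pass 70% of its speed; a pose out of reach is approached as far as the arm can. A call is refused whole if a number of a shift passes 5 or a number of a turn 8.59, either way. A call with a gripper value outside its range is refused whole. OPENING is the gripper command: -1 is fully open, 1 is shut, values between are in proportion, set as the call begins (- or left out, the last holds). The fingers move at their own pace and stop on an object; FORCE is the grip in N (left out, the last holds). Time passes only in rows, so rows that do not move let the fingers close. It gives the time, the measured TCP pose, the force and the opening at its end, in the units of the state.
- ctrl.observe(): the state, without advancing time (a new reading comes with each control period).
- optics.snapshot(name): name is "side" or "top"; returns (picture, depth): 384x512x3 uint8, red, green, blue; 384x512 float32, m along the optical axis (not along the pixel's ray), 0 where there is no reading.
- optics.camera_info(name): a dict with "fx", "fy", "cx", "cy" (pixels), "world_from_camera" (4x4, takes a point from camera to world coordinates). Camera axes: x right, y down, z forward; pixel columns grow to the right and rows downward; lengths in m; the calibration is good to about 2 mm. A picture is of the moment at which its call begins. camera_info takes no time and is no camera call.
- order.finish_job(): hands the job in, once; it reports no verdict.
The state is a dict: "time_s": time; "q": joint angles; "joint_velocities": joint speeds; "joint_torque": joint torques, N m; "eef_pos": TCP position; "eef_rot": TCP orientation; "contact_force": force on the tool from outside, world axes, zero at the start; "moment": the same for the moment, N m; "finger_gap": finger opening in m.
Only numpy, scipy, OpenCV 4.12 (cv2) and the standard library are available. Lean on these libraries where they do the work, as an engineer would, in place of code of your own. Each camera call takes 0.05 s, during which the arm holds its last target. There are 200 camera calls.

## Task

Put every brown ceramic cave and black airstone bar lying on the step into the grey drying box, then swing its lid over and press the lid's free edge down until the spring catch clicks and it is fully shut. After that, turn the red-knobbed blower lever on the front of the box to the yellow set mark and let go. Leave the glass jar, the blue suction cup and the steel tweezers where they are.

Things in the scene. Friction and masses are not known exactly. Their poses are not given: they have to be found in the camera images.
- box: grey plastic drying box with a flip-top lid, fixed: 155 deep (x) x 320 wide (y) x 80 mm high, walls and floor 5 mm. Origin under its centre; front (-x) faces the robot, z up. Lid hinged on top of the far (+x) wall. Blower unit on the front wall: 125 wide about box y = -90, box x = -77 to -168, 55 mm high. Takes four items side by side, lengthwise along x, 69 mm apart; nothing may stick out above the rim
- lid (a joint): angle of the lid (rad): 0 fully shut, 1.57 upright, 1.9 the stop. Starts open at 1.5 to 1.75. A stiff hinge holds it from about 1.15 upwards; pushed further shut it sinks slowly by itself and comes to rest ajar at about 0.08 on the spring catch; about 10 N down on the free edge then clicks it past (at about 0.04) to 0, where it stays
- lid_hinge (a point): middle of the hinge line (which runs along the box's y), at box x = +77.5, z = 80 mm. The lid is a plate 160 mm from hinge to free edge, 320 wide, 8 mm thick, its underside in the plane of the hinge line when shut; a black catch strap, 60 wide and 20 mm left (+y) of the middle, adds 15 mm
- lid_edge (a point): middle of the lid's free edge, on its outer (top) face, 155 mm from the hinge line: the place to press
- lever (a joint): angle of the blower lever about its upright pivot (rad): 0 to 1.8, growing anticlockwise seen from above (the knob sweeps from the robot's left to its right along the unit's front). Starts at 0 to 0.4; stays where it is left; about 1 N at the knob moves it
- lever_pivot (a point): upright pivot axis of the blower lever, on the unit's top, 65 mm above the step
- lever_knob (a point): middle of the lever's upright red knob: a cylinder of 24 mm diameter and 40 mm height (68 to 108 mm above the step), 55 mm from the pivot axis, 88 mm above the step
- set_mark (a point): point on the yellow set mark, a flat bar 42 x 12 mm on the blower's top that points outward from the pivot; 55 mm from the pivot axis, 59 mm above the step. Its direction varies: 0.45 to 1.65 rad of lever travel beyond the lever's start. Do not move it. The lever is set when its knob stands right over this point
- jar: round glass specimen jar, 68 mm diameter, 68 mm high, origin under its centre; a bystander
- cup: blue suction cup, 60 mm diameter, 34 mm high, origin under its centre; a bystander
- tweezers: stainless steel planting tweezers lying flat, 200 mm long (its x), 6 mm high, origin at its middle; a bystander
- cave1: brown ceramic shrimp cave, a straight-sided tunnel 92 long (its x) x 40 wide (its y) x 40 mm high, open underneath and at its -x end, about 0.13 kg. Origin at the centre of its underside, z up. One of the items to pack; None if absent from this start
- cave2: brown ceramic shrimp cave, a straight-sided tunnel 92 long (its x) x 40 wide (its y) x 40 mm high, open underneath and at its -x end, about 0.13 kg. Origin at the centre of its underside, z up. One of the items to pack; None if absent from this start
- cave3: brown ceramic shrimp cave, a straight-sided tunnel 92 long (its x) x 40 wide (its y) x 40 mm high, open underneath and at its -x end, about 0.13 kg. Origin at the centre of its underside, z up. One of the items to pack; None if absent from this start
- stone1: black airstone bar with a short white nozzle, a block 84 long (its x; the 10 mm thick nozzle adds 14 mm at +x) x 30 wide (its y) x 28 mm high, about 0.08 kg. Origin at the centre of the block's underside, z up. One of the items to pack; None if absent from this start
- stone2: black airstone bar with a short white nozzle, a block 84 long (its x; the 10 mm thick nozzle adds 14 mm at +x) x 30 wide (its y) x 28 mm high, about 0.08 kg. Origin at the centre of the block's underside, z up. One of the items to pack; None if absent from this start
There are look-alikes about, which are no part of the job. Leave any pink look-alike of the cave3 alone.

How it is judged:
By the outcome, as a careful person would: the job done as asked, in the order asked, and still so for the second after the job is handed in, with the robot touching nothing.
Of cave1, cave2, cave3, stone1, stone2 only 3 to 4 are there at a start; the rules pass over those that are not, and their reading is None.
At some moment in a run one of cave1, cave2, cave3, stone1, stone2 may be knocked a few centimetres aside while the robot is not near it.
Once in a run the grip may slacken for a moment while it holds something.
It also fails if it takes over 210 s, if anything falls off the work surface, if the arm or the gripper's body presses on something with over 40 N, if the wrist force passes 120 N, or if a joint passes its speed limit or range.

## Working session

There is one attempt and no reset: what is moved stays moved. The work goes in short steps, Python scripts to look and compute and a shell command to move; the robot and the scene stay as the last step left them, time stands still between calls to the robot, and variables do not carry over. Pictures are saved under pics/ and viewed, about 12 in all and at most 16, crops included, and the job is handed in when it is done.

```bash
mkdir -p pics; cat > h.py <<'E'
import numpy as np, cv2
from workcell import ctrl, optics, order
from scipy.spatial.transform import Rotation as R
def snap(n,f=None):
    p,d=optics.snapshot(n)
    if f: cv2.imwrite('pics/'+f,p[:,:,::-1])
    return p,d
def world(n,d):
    c=optics.camera_info(n);v,u=np.mgrid[:384,:512]
    P=np.stack([(u-c['cx'])/c['fx']*d,(v-c['cy'])/c['fy']*d,d],-1)
    T=np.array(c['world_from_camera']);return P@T[:3,:3].T+T[:3,3]
E
python3 - <<'E'
from h import *
for n in('top','side'):
    p,d=snap(n,n+'0.png');np.savez('/tmp/'+n,p=p,d=d);c=optics.camera_info(n);print(n,c['fx'],np.round(c['world_from_camera'],3).tolist())
s=ctrl.observe();print(s,ctrl.tcp_to_tips)
a=cv2.imread('pics/top0.png');b=cv2.imread('pics/side0.png')
cv2.imwrite('pics/top0b.png',cv2.resize(a,(800,600)))
E
```

```text
top 429.9511546315602 [[-0.013, -0.996, 0.09, 0.411], [-1.0, 0.014, 0.011, 0.045], [-0.012, -0.09, -0.996, 1.282], [0.0, 0.0, 0.0, 1.0]]
side 460.9335367146965 [[0.961, -0.189, 0.2, 0.241], [-0.275, -0.705, 0.654, -0.824], [0.017, -0.683, -0.73, 1.059], [0.0, 0.0, 0.0, 1.0]]
{'time_s': 0.1, 'q': array([ 1.16227378e+00,  9.18038992e-02,  1.23174943e+00,  3.02687217e-05,
        1.81983433e+00, -5.67222098e-02]), 'joint_velocities': array([-0.00018738, -0.00357565, -0.00302672, -0.00071491,  0.00097455,
       -0.0002931 ]), 'joint_torque': array([ 2.32788174e-03, -4.47857451e+01, -4.07569098e+01,  6.98467134e-02,
        2.84745719e-02, -1.05030826e-04]), 'eef_pos': array([0.20678371, 0.56329753, 0.40361657]), 'eef_rot': array([-5.49672275e-01, -3.09268138e+00,  2.73262523e-03]), 'contact_force': array([ 1.08832943,  0.65250564, -0.40960648]), 'moment': array([-0.00278063,  0.00049991,  0.01897858]), 'finger_gap': 0.08777162838814248} 0.182
```

View pics/top0b.png

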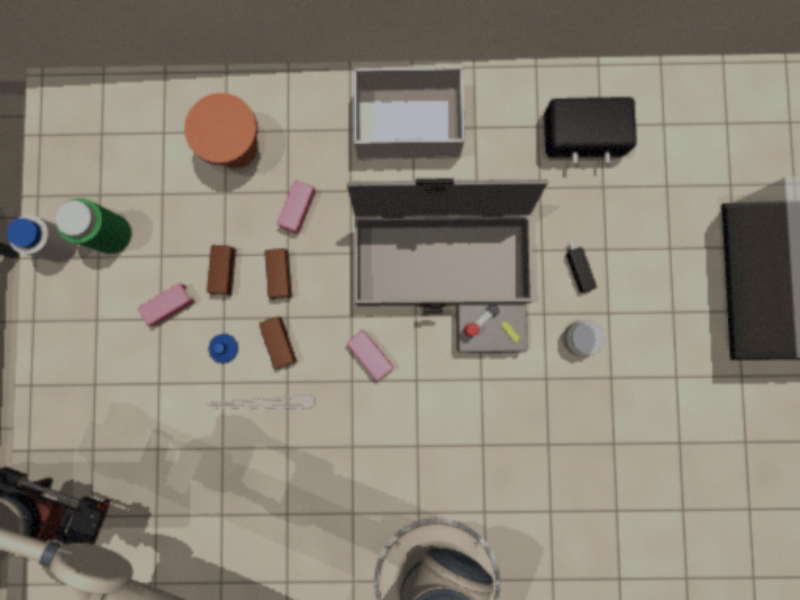

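View pics/side0.png

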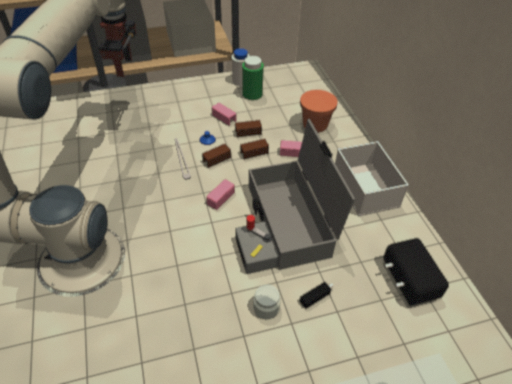

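The top view (800×600) shows three caves at (221,270), (278,273) and (277,342), and one stone at (581,270). The box is at about (443,262), the knob at (472,329) and the mark at (511,332). There are also three pink decoys. Next I'll measure these.

```bash
cat >> h.py <<'E'
def ray(n,u,v,z):
    c=optics.camera_info(n);T=np.array(c['world_from_camera'])
    d=T[:3,:3]@np.array([(u-c['cx'])/c['fx'],(v-c['cy'])/c['fy'],1.]);o=T[:3,3]
    return o+d*(z-o[2])/d[2]
def masks(p):
    h=cv2.cvtColor(p,cv2.COLOR_RGB2HSV).astype(int);H,S,V=h[...,0],h[...,1],h[...,2]
    return dict(brown=((H<12)|(H>172))&(S>110)&(V<130),black=(V<50),red=((H<8)|(H>172))&(S>150)&(V>130),yellow=(H>24)&(H<40)&(S>120)&(V>110),
      blue=(H>105)&(H<125)&(S>150),pink=((H>160)|(H<4))&(S>40)&(S<150)&(V>150))
def items(p,d,n='top',amin=15):
    W=world(n,d)
    for k,m in masks(p).items():
        c,l,st,ce=cv2.connectedComponentsWithStats(m.astype(np.uint8))
        for i in range(1,c):
            a=st[i,4]
            if a<amin or a>1500: continue
            q=W[(l==i)&(d>0)];z=np.percentile(q[:,2],70)
            t=q[q[:,2]>z-.008]  # top face
            (x,y),(w,hh),an=cv2.minAreaRect((t[:,:2]*1000).astype(np.float32))
            if w<hh: an+=90;w,hh=hh,w
            print(k,a,np.round(ce[i]).astype(int),'c',round(x),round(y),'mean',np.round(t.mean(0)*1000),'size',round(w),round(hh),'ang',round((an+90)%180-90))
E
python3 - <<'E'
from h import *
f=np.load('/tmp/top.npz');items(f['p'],f['d'])
W=world('top',f['d'])
z=W[...,2]
# rim: height ~.08
x,y=W[...,0],W[...,1]
m=(abs(z-.08)<.006)&(x>.4)&(x<.75)&(y>-.25)&(y<.25)
q=W[m];print(len(q),cv2.minAreaRect((q[:,:2]*1000).astype(np.float32)))
m2=(abs(z-.055)<.008)&(x>.3)&(x<.5)&(y>-.25)&(y<.15);q=W[m2];print(len(q),cv2.minAreaRect((q[:,:2]*1000).astype(np.float32)))
for v,u in[(170,285),(150,285),(125,285),(135,285)]:print(W[v,u])
E
```

```text
brown 164 [155 100] c 787 345 mean [785. 341. 104.] size 96 23 ang -51
brown 422 [141 172] c 582 398 mean [581. 397.  40.] size 88 39 ang -4
brown 397 [177 175] c 573 289 mean [573. 288.  40.] size 88 38 ang 6
brown 16 [107 201] c 499 495 mean [498. 497.  30.] size 34 2 ang -59
brown 409 [177 219] c 444 290 mean [444. 289.  40.] size 89 38 ang 19
brown 326 [ 30 331] c 212 525 mean [212. 524. 391.] size 52 25 ang 16
brown 31 [ 65 324] c 209 478 mean [209. 477. 328.] size 19 3 ang 72
black 954 [376  84] c 836 -297 mean [ 837. -303.   79.] size 154 96 ang -90
black 1255 [473 186] c 543 -566 mean [ 509. -566.   76.] size 275 7 ang 0
black 573 [295 148] c 648 -42 mean [651. -39.  62.] size 337 123 ang 67
black 316 [ 69 153] c 637 593 mean [635. 591. 106.] size 58 16 ang -41
black 73 [  5 160] c 748 1234 mean [ 747. 1234. -659.] size 30 15 ang -11
black 53 [147 174] c 578 379 mean [577. 379.  30.] size 84 3 ang -5
black 85 [368 174] c 570 -271 mean [ 568. -271.   25.] size 81 6 ang 17
black 65 [277 196] c 502 1 mean [504.   1.  71.] size 48 16 ang 89
black 43 [ 28 309] c 236 583 mean [234.
[... 311 characters left out ...]
42 223] c 434 396 mean [434. 395.  18.] size 47 47 ang -25
pink 386 [188 131] c 702 256 mean [702. 256.  40.] size 90 39 ang -21
pink 403 [104 194] c 519 502 mean [519. 502.  40.] size 91 39 ang -59
pink 19 [303 209] c 463 -69 mean [465. -69. 108.] size 16 14 ang -89
pink 384 [236 227] c 418 118 mean [418. 118.  40.] size 90 39 ang 38
773 ((558.6634521484375, -19.303939819335938), (320.01837158203125, 218.5969696044922), 89.47923278808594)
1098 ((453.4969177246094, -50.90397644042969), (91.29400634765625, 394.0362854003906), 6.51096248626709)
[ 0.58611592 -0.02768511  0.0067551 ]
[ 0.64671252 -0.02888863  0.00625754]
[ 0.67855103 -0.01956437  0.18848011]
[ 0.67003013 -0.02379283  0.10794943]
```

```bash
python3 - <<'E'
from h import *
f=np.load('/tmp/top.npz');p=f['p'];W=world('top',f['d']);x,y,z=W[...,0],W[...,1],W[...,2]
h=cv2.cvtColor(p,cv2.COLOR_RGB2HSV)
def rect(n,m):
    q=W[m];r=cv2.minAreaRect((q[:,:2]*1000).astype(np.float32));print(n,len(q),np.round(r[0]),np.round(r[1]),round(r[2],1),'z',np.round(np.median(q[:,2]),3))
# stone: height >.015 local
rect('stone',(abs(y+.275)<.06)&(abs(x-.57)<.08)&(z>.018)&(z<.05))
rect('stone+noz',(abs(y+.275)<.06)&(abs(x-.57)<.08)&(z>.008)&(z<.05))
rect('jar',(abs(y+.275)<.06)&(abs(x-.45)<.06)&(z>.055)&(z<.09))
print('yellow hsv',h[210:216,322:332].reshape(-1,3)[::7].tolist())
rect('yellow',(h[...,0]>22)&(h[...,0]<45)&(h[...,1]>110)&(z>.04)&(z<.08)&(x<.55)&(y<0)&(y>-.2))
rect('floor',(z<.012)&(x>.52)&(x<.67)&(abs(y)<.17)&(h[...,1]<40)&(h[...,2]<130))
rect('unit',(abs(z-.055)<.006)&(x>.38)&(x<.5)&(y>-.2)&(y<.0))
# rim front edge and sides
for yy in(.08,.04,-.05,-.1):
    m=(abs(y-yy)<.01)&(abs(z-.08)<.008)&(x<.56)&(x>.48);print('front',yy,np.round([x[m].min(),x[m].max()],3) if m.any() else None)
for xx in(.53,.58,.62):
    for s in(1,-1):
        m=(abs(x-xx)<.01)&(abs(z-.08)<.008)&(y*s>.05);print('side',xx,s,np.round([y[m].min(),y[m].max()],3) if m.any() else None)
# lid outer points
m=(z>.09)&(z<.27)&(x>.6)&(x<.76)&(y<.17)&(y>-.22);q=W[m];print('lid',len(q),q.min(0),q.max(0))
A=np.c_[q,np.ones(len(q))]
for zz in(.1,.13,.16,.19,.22):
    k=q[abs(q[:,2]-zz)<.006];print(zz,len(k),np.round(np.median(k,0),3) if len(k) else'')
cr=cv2.resize(p[170:240,215:345],None,fx=6,fy=6,interpolation=cv2.INTER_CUBIC);cv2.imwrite('pics/crop1.png',cr[:,:,::-1])
E
```

```text
stone 308 [ 580. -282.] [97. 32.] 17.7 z 0.028
stone+noz 350 [ 574. -282.] [ 54. 102.] 85.8 z 0.027
jar 372 [ 444. -279.] [61. 56.] 89.1 z 0.068
yellow hsv [[29, 84, 140], [20, 28, 138], [31, 117, 175], [27, 61, 122], [24, 42, 144], [31, 117, 177], [20, 35, 132], [30, 81, 154], [31, 117, 175]]
yellow 35 [ 457. -138.] [36.  8.] 38.8 z 0.058
floor 1290 [593.  -4.] [141. 334.] 0.6 z 0.005
unit 1042 [ 460. -108.] [ 79. 125.] 1.0 z 0.056
front 0.08 [0.512 0.516]
front 0.04 [0.512 0.515]
front -0.05 [0.511 0.514]
front -0.1 [0.488 0.516]
side 0.53 1 [0.137 0.141]
side 0.53 -1 [-0.568 -0.173]
side 0.58 1 [0.137 0.14 ]
side 0.58 -1 [-0.568 -0.174]
side 0.62 1 [0.136 0.703]
side 0.62 -1 [-0.567 -0.174]
lid 2719 [ 0.66550295 -0.17863992  0.09020028] [0.69275073 0.14101629 0.25406157]
0.1 152 [ 0.668 -0.02   0.1  ]
0.13 174 [ 0.671 -0.028  0.13 ]
0.16 188 [ 0.675 -0.014  0.16 ]
0.19 197 [ 0.678 -0.012  0.19 ]
0.22 203 [ 0.681 -0.043  0.219]
```

View pics/crop1.png

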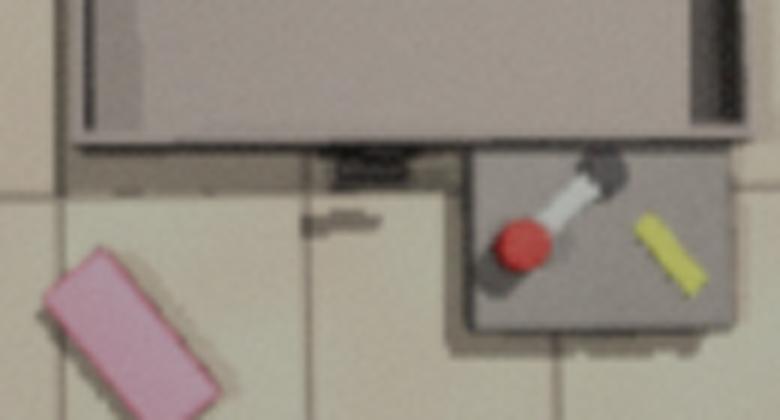

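The crop shows the knob at the front-left of the pivot and the yellow mark at the right. The box centre is about (0.5885, −0.018), with yaw near 0 and the lid at about 1.68. I'll write a small helper that turns targets into tool-axis deltas.

```bash
cat > go.py <<'E'
import sys
from h import *
# usage: go.py x y tipz phi : turn first, then shift (in turned axes)
def plan(x,y,tz,phi):
    s=ctrl.observe();M=R.from_rotvec(s['eef_rot']).as_matrix();p=np.array(s['eef_pos'])
    ph=np.degrees(np.arctan2(M[1,1],M[0,1]));t=-(phi-ph)
    Mt=M@R.from_euler('z',t,degrees=True).as_matrix()
    d=Mt.T@(np.array([x,y,tz+ctrl.tcp_to_tips])-p)*100
    print('t',round(s['time_s'],1),'tips',np.round(p-[0,0,ctrl.tcp_to_tips],4),'phi',round(ph,1),'tilt',np.round(M[:,2],3),'gap',round(s['finger_gap'],4),'F',np.round(s['contact_force'],1),'| az',round(t,1),'then xyz cm',np.round(d,2))
plan(*map(float,sys.argv[1:5]))
E
python3 go.py .444 .289 .12 109
```

```text
t 0.1 tips [0.2068 0.5633 0.2216] phi 69.8 tilt [-0.001 -0.002 -1.   ] gap 0.0878 F [ 1.1  0.7 -0.4] | az -39.2 then xyz cm [-13.51 -33.65  10.19]
```

```bash
python3 -m creep '[{"az":-7.84},{"az":-7.84},{"az":-7.84},{"az":-7.84},{"az":-7.84}]' -0.4 25 >/dev/null; python3 -m creep '[{"x":-1.13,"y":-2.8,"z":0.85},{"x":-1.13,"y":-2.8,"z":0.85},{"x":-1.13,"y":-2.8,"z":0.85},{"x":-1.13,"y":-2.8,"z":0.85},{"x":-1.13,"y":-2.8,"z":0.85},{"x":-1.13,"y":-2.8,"z":0.85},{"x":-1.13,"y":-2.8,"z":0.85},{"x":-1.13,"y":-2.8,"z":0.85},{"x":-1.13,"y":-2.8,"z":0.85},{"x":-1.13,"y":-2.8,"z":0.85},{"x":-1.13,"y":-2.8,"z":0.85},{"x":-1.13,"y":-2.8,"z":0.85}]'
python3 go.py .444 .289 .01 109
python3 - <<'E'
from h import *
p,d=snap('side','s1.png');items(p,d,'side')
E
```

```text
t 0.1 tips [0.2068 0.5633 0.2216] phi 69.8 tilt [-0.001 -0.002 -1.   ] gap 0.0878 F [ 1.1  0.7 -0.4] | az -39.2 then xyz cm [-13.53 -33.63  21.19]
brown 246 [113  30] c 198 533 mean [198. 527. 389.] size 61 33 ang -14
brown 152 [115  60] c 184 485 mean [183. 486. 320.] size 54 19 ang -18
brown 412 [317 118] c 809 337 mean [805. 333.  94.] size 114 40 ang -23
brown 257 [248 128] c 578 394 mean [580. 392.  41.] size 86 36 ang -2
brown 285 [254 148] c 570 288 mean [570. 284.  40.] size 85 39 ang 4
brown 290 [217 154] c 441 286 mean [440. 283.  41.] size 85 35 ang 20
brown 58 [250 225] c 459 -74 mean [458. -74.  96.] size 20 9 ang -5
black 80 [218   9] c 745 1632 mean [ 747. 1636. -103.] size 29 18 ang 80
black 255 [235  23] c 746 1240 mean [ 745. 1239.   59.] size 30 25 ang 78
black 17 [137   9] c 297 1428 mean [ 300. 1429.    9.] size 76 37 ang 90
black 146 [ 5 23] c -316 1504 mean [-344. 1627.  -42.] size 309 30 ang -76
black 28 [220  67] c 746 1641 mean [ 746. 1640. -493.] size 30 13 ang 76
black 748 [38 98] c 52 13 mean [ 52.   5. 536.] size 112 16 ang 66
black 99 [249 132] c 579 38
[... 909 characters left out ...]
 [ 570. -287.   28.] size 78 27 ang 17
red 45 [250 218] c 460 -68 mean [460. -68. 109.] size 21 19 ang 7
yellow 58 [256 251] c 456 -139 mean [ 456. -141.   60.] size 40 12 ang 39
blue 174 [21 16] c -247 1473 mean [-233. 1486.   12.] size 217 79 ang 67
blue 87 [240  53] c 635 715 mean [635. 713. 131.] size 46 46 ang 55
blue 202 [68 63] c -62 1339 mean [ -53. 1316. -140.] size 86 55 ang -89
blue 96 [207 139] c 432 387 mean [432. 389.  17.] size 41 33 ang -12
pink 168 [224 110] c 516 500 mean [517. 498.  42.] size 90 40 ang -57
pink 158 [290 144] c 690 258 mean [690. 258.  41.] size 69 39 ang -20
pink 297 [220 190] c 417 116 mean [416. 114.  41.] size 90 40 ang 37$[0]: bad value
$[0]: bad value
```

```bash
python3 -m creep '[{"x":0,"y":0,"z":0,"ax":0,"ay":0,"az":-7.84},{"x":0,"y":0,"z":0,"ax":0,"ay":0,"az":-7.84}]' -0.4 25; python3 go.py .444 .289 .01 109
```

```text
time_s: 0.35
eef_pos: [0.2068, 0.5633, 0.4041]
eef_rot: [-0.114, -3.139, 0.001]
contact_force: [-0.2, -0.7, -0.1]
finger_gap: 0.075
t 0.3 tips [0.2068 0.5633 0.2221] phi 85.8 tilt [-0.    -0.001 -1.   ] gap 0.075 F [-0.2 -0.7 -0.1] | az -23.2 then xyz cm [-13.51 -33.65  21.23]
```

```bash
python3 -m creep '[{"x":0,"y":0,"z":0,"ax":0,"ay":0,"az":-7.73},{"x":0,"y":0,"z":0,"ax":0,"ay":0,"az":-7.73},{"x":0,"y":0,"z":0,"ax":0,"ay":0,"az":-7.73}]' >/dev/null; python3 -m creep '[{"x":-1.13,"y":-2.8,"z":1,"ax":0,"ay":0,"az":0},{"x":-1.13,"y":-2.8,"z":1,"ax":0,"ay":0,"az":0},{"x":-1.13,"y":-2.8,"z":1,"ax":0,"ay":0,"az":0},{"x":-1.13,"y":-2.8,"z":1,"ax":0,"ay":0,"az":0},{"x":-1.13,"y":-2.8,"z":1,"ax":0,"ay":0,"az":0},{"x":-1.13,"y":-2.8,"z":1,"ax":0,"ay":0,"az":0},{"x":-1.13,"y":-2.8,"z":1,"ax":0,"ay":0,"az":0},{"x":-1.13,"y":-2.8,"z":1,"ax":0,"ay":0,"az":0},{"x":-1.13,"y":-2.8,"z":1,"ax":0,"ay":0,"az":0},{"x":-1.13,"y":-2.8,"z":1,"ax":0,"ay":0,"az":0},{"x":-1.13,"y":-2.8,"z":1,"ax":0,"ay":0,"az":0},{"x":-1.13,"y":-2.8,"z":1,"ax":0,"ay":0,"az":0}]' ;python3 go.py .444 .289 .01 109
```

```text
time_s: 1.85
eef_pos: [0.4436, 0.2874, 0.2839]
eef_rot: [0.511, -3.099, 0.0]
contact_force: [0.1, -0.9, 0.3]
finger_gap: 0.0612
t 1.9 tips [0.4436 0.2874 0.1019] phi 108.7 tilt [-0. -0. -1.] gap 0.0612 F [ 0.1 -0.9  0.3] | az -0.3 then xyz cm [-0.1   0.13  9.19]
```

```bash
python3 -m creep '[{"x":-0.1,"y":0.13,"z":2.3,"ax":0,"ay":0,"az":0},{"x":0,"y":0,"z":2.3,"ax":0,"ay":0,"az":0},{"x":0,"y":0,"z":2.3,"ax":0,"ay":0,"az":0},{"x":0,"y":0,"z":1.3,"ax":0,"ay":0,"az":0},{"x":0,"y":0,"z":1,"ax":0,"ay":0,"az":0},{"x":0,"y":0,"z":0,"ax":0,"ay":0,"az":0}]'; python3 -m creep '[{"x":0,"y":0,"z":0,"ax":0,"ay":0,"az":0},{"x":0,"y":0,"z":0,"ax":0,"ay":0,"az":0},{"x":0,"y":0,"z":0,"ax":0,"ay":0,"az":0},{"x":0,"y":0,"z":0,"ax":0,"ay":0,"az":0},{"x":0,"y":0,"z":0,"ax":0,"ay":0,"az":0},{"x":0,"y":0,"z":0,"ax":0,"ay":0,"az":0}]' 1 25;  python3 -m creep '[{"x":0,"y":0,"z":-2,"ax":0,"ay":0,"az":0},{"x":0,"y":0,"z":-3,"ax":0,"ay":0,"az":0},{"x":0,"y":0,"z":-3,"ax":0,"ay":0,"az":0},{"x":0,"y":0,"z":-3,"ax":0,"ay":0,"az":0},{"x":0,"y":0,"z":-3,"ax":0,"ay":0,"az":0},{"x":0,"y":0,"z":0,"ax":0,"ay":0,"az":0}]'
python3 go.py .5885 .0855 .15 90
```

```text
time_s: 2.45
eef_pos: [0.4432, 0.29, 0.1914]
eef_rot: [0.511, -3.098, 0.001]
contact_force: [-0.4, -0.2, -0.2]
finger_gap: 0.0615
time_s: 3.05
eef_pos: [0.4438, 0.2904, 0.1938]
eef_rot: [-0.511, 3.098, 0.002]
contact_force: [0.0, 0.2, 5.4]
finger_gap: 0.0399
time_s: 3.65
eef_pos: [0.444, 0.2903, 0.3371]
eef_rot: [-0.51, 3.093, 0.003]
contact_force: [0.2, -0.2, -1.5]
finger_gap: 0.0397
t 3.6 tips [0.444  0.2903 0.1551] phi 108.7 tilt [ 0.006  0.003 -1.   ] gap 0.0397 F [ 0.2 -0.2 -1.5] | az 18.7 then xyz cm [-14.45 -20.48   0.53]
```

```bash
python3 -m creep '[{"x":0,"y":0,"z":0,"ax":0,"ay":0,"az":6.2},{"x":0,"y":0,"z":0,"ax":0,"ay":0,"az":6.2},{"x":0,"y":0,"z":0,"ax":0,"ay":0,"az":6.2},{"x":-1.81,"y":-2.56,"z":0,"ax":0,"ay":0,"az":0},{"x":-1.81,"y":-2.56,"z":0,"ax":0,"ay":0,"az":0},{"x":-1.81,"y":-2.56,"z":0,"ax":0,"ay":0,"az":0},{"x":-1.81,"y":-2.56,"z":0,"ax":0,"ay":0,"az":0},{"x":-1.81,"y":-2.56,"z":0,"ax":0,"ay":0,"az":0},{"x":-1.81,"y":-2.56,"z":0,"ax":0,"ay":0,"az":0},{"x":-1.81,"y":-2.56,"z":0,"ax":0,"ay":0,"az":0},{"x":-1.81,"y":-2.56,"z":0,"ax":0,"ay":0,"az":0}]'
python3 -m creep '[{"x":0,"y":0,"z":0,"ax":0,"ay":0,"az":0},{"x":0,"y":0,"z":0,"ax":0,"ay":0,"az":0}]'
python3 go.py .5885 .0855 .018 90
python3 - <<'E'
from h import *
p,d=snap('top');W=world('top',d)
s=cv2.resize(p[100:240,60:400],(800,330),interpolation=cv2.INTER_CUBIC);cv2.imwrite('pics/a1.png',s[:,:,::-1])
E
```

```text
time_s: 4.75
eef_pos: [0.5892, 0.0843, 0.3299]
eef_rot: [0.003, -3.138, 0.001]
contact_force: [-0.1, -0.6, -1.6]
finger_gap: 0.0401
time_s: 4.95
eef_pos: [0.5887, 0.0851, 0.3303]
eef_rot: [0.001, -3.138, -0.0]
contact_force: [0.3, 0.9, -1.9]
finger_gap: 0.04
t 5.0 tips [0.5887 0.0851 0.1483] phi 90.0 tilt [-0.004  0.    -1.   ] gap 0.04 F [ 0.3  0.9 -1.9] | az 0.0 then xyz cm [-0.03  0.04 13.03]
```

View pics/a1.png

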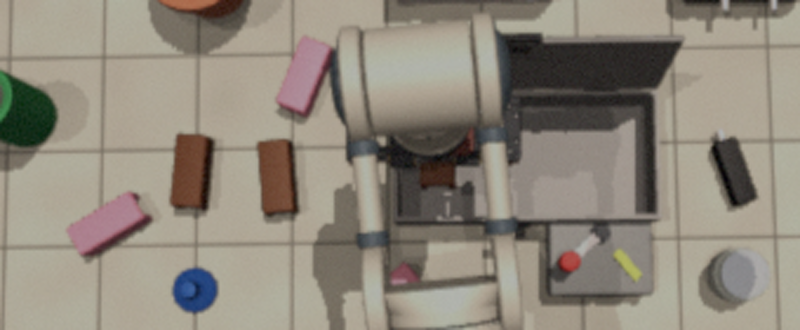

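```bash
python3 -m creep '[{"x":0,"y":0,"z":2.4,"ax":0,"ay":0,"az":0},{"x":0,"y":0,"z":2.4,"ax":0,"ay":0,"az":0},{"x":0,"y":0,"z":2.4,"ax":0,"ay":0,"az":0},{"x":0,"y":0,"z":2.4,"ax":0,"ay":0,"az":0},{"x":0,"y":0,"z":2.2,"ax":0,"ay":0,"az":0},{"x":0,"y":0,"z":0.7,"ax":0,"ay":0,"az":0},{"x":0,"y":0,"z":0.4,"ax":0,"ay":0,"az":0},{"x":0,"y":0,"z":0,"ax":0,"ay":0,"az":0}]'; python3 -m creep '[{"x":0,"y":0,"z":0,"ax":0,"ay":0,"az":0},{"x":0,"y":0,"z":0,"ax":0,"ay":0,"az":0},{"x":0,"y":0,"z":0,"ax":0,"ay":0,"az":0}]' -0.3;  python3 -m creep '[{"x":0,"y":0,"z":-2,"ax":0,"ay":0,"az":0},{"x":0,"y":0,"z":-3,"ax":0,"ay":0,"az":0},{"x":0,"y":0,"z":-3,"ax":0,"ay":0,"az":0},{"x":0,"y":0,"z":-3,"ax":0,"ay":0,"az":0},{"x":0,"y":0,"z":-2,"ax":0,"ay":0,"az":0}]'
python3 go.py .573 .2885 .12 96
```

```text
time_s: 5.8
eef_pos: [0.5886, 0.0861, 0.204]
eef_rot: [-0.004, 3.141, 0.0]
contact_force: [0.3, -0.3, -1.7]
finger_gap: 0.0398
time_s: 6.1
eef_pos: [0.5891, 0.0856, 0.205]
eef_rot: [-0.003, 3.139, 0.0]
contact_force: [-0.1, -0.7, -0.1]
finger_gap: 0.0566
time_s: 6.6
eef_pos: [0.5888, 0.0855, 0.3372]
eef_rot: [-0.003, 3.138, 0.001]
contact_force: [0.1, 0.7, 0.7]
finger_gap: 0.0567
t 6.6 tips [0.5888 0.0855 0.1552] phi 90.1 tilt [ 0.004  0.    -1.   ] gap 0.0567 F [0.1 0.7 0.7] | az -5.9 then xyz cm [-0.54 20.36  3.52]
```

```bash
python3 -m creep '[{"x":0,"y":0,"z":0,"ax":0,"ay":0,"az":-5.9},{"x":-0.07,"y":2.55,"z":0,"ax":0,"ay":0,"az":0},{"x":-0.07,"y":2.55,"z":0,"ax":0,"ay":0,"az":0},{"x":-0.07,"y":2.55,"z":0,"ax":0,"ay":0,"az":0},{"x":-0.07,"y":2.55,"z":0,"ax":0,"ay":0,"az":0},{"x":-0.07,"y":2.55,"z":0,"ax":0,"ay":0,"az":0},{"x":-0.07,"y":2.55,"z":0.8,"ax":0,"ay":0,"az":0},{"x":-0.07,"y":2.55,"z":1.3,"ax":0,"ay":0,"az":0},{"x":-0.07,"y":2.55,"z":1.3,"ax":0,"ay":0,"az":0},{"x":0,"y":0,"z":0,"ax":0,"ay":0,"az":0}]' -0.3
python3 - <<'E'
from h import *
p,d=snap('side');items(p,d,'side',100)
E
python3 go.py .573 .2885 .011 96
```

```text
time_s: 7.6
eef_pos: [0.572, 0.2915, 0.2974]
eef_rot: [0.17, -3.134, 0.0]
contact_force: [-0.6, 0.2, -0.3]
finger_gap: 0.0569
brown 233 [257  93] c 567 258 mean [568. 255. 284.] size 67 34 ang -15
brown 409 [317 118] c 807 335 mean [805. 333.  95.] size 114 42 ang -27
brown 288 [251 125] c 577 228 mean [571. 229. 184.] size 67 48 ang 73
brown 246 [255 148] c 570 285 mean [573. 283.  41.] size 86 34 ang 6
brown 400 [278 188] c 587 84 mean [587.  83.  46.] size 90 39 ang -1
black 379 [89 21] c 103 940 mean [101. 940. 263.] size 30 22 ang 21
black 134 [269  40] c 597 232 mean [588. 227. 457.] size 66 12 ang 22
black 941 [253 104] c 567 288 mean [561. 259. 262.] size 177 71 ang -79
black 850 [ 59 105] c 87 -7 mean [ 84. -11. 521.] size 107 18 ang 24
black 142 [324 153] c 680 -1 mean [680.  -2. 247.] size 56 15 ang 88
black 115 [249 151] c 547 284 mean [553. 276.  37.] size 40 39 ang 4
black 348 [312 205] c 661 -9 mean [661. -27.  60.] size 286 4 ang 90
black 191 [257 204] c 500 32 mean [500.   2.  73.] size 141 24 ang 89
black 411 [ 79 252] c 33 -84 mean [ 27. -88. 153.] size 105 17 ang 22
black 349 [315 295] c 572 -286 mean [ 570. -287.   28.] size 78 25 ang 18
blue 1232 [49 23] c -148 1431 mean [-126. 1441.   12.] size 269 226 ang -89
pink 167 [224 110] c 518 499 mean [517. 498.  41.] size 90 37 ang -59
pink 158 [290 145] c 691 260 mean [690. 258.  41.] size 67 43 ang -26
pink 295 [220 190] c 417 116 mean [417. 115.  41.] size 88 41 ang 38
t 7.7 tips [0.5725 0.2901 0.1167] phi 96.1 tilt [-0.002 -0.001 -1.   ] gap 0.0571 F [ 0.3  0.5 -0.2] | az 0.1 then xyz cm [-0.05 -0.15 10.57]
```

```bash
python3 -m creep '[{"x":0,"y":-0.1,"z":2.5,"ax":0,"ay":0,"az":0},{"x":0,"y":0,"z":2.5,"ax":0,"ay":0,"az":0},{"x":0,"y":0,"z":2.5,"ax":0,"ay":0,"az":0},{"x":0,"y":0,"z":1.8,"ax":0,"ay":0,"az":0},{"x":0,"y":0,"z":1.2,"ax":0,"ay":0,"az":0},{"x":0,"y":0,"z":0,"ax":0,"ay":0,"az":0}]'; python3 -m creep '[{"x":0,"y":0,"z":0,"ax":0,"ay":0,"az":0},{"x":0,"y":0,"z":0,"ax":0,"ay":0,"az":0},{"x":0,"y":0,"z":0,"ax":0,"ay":0,"az":0},{"x":0,"y":0,"z":0,"ax":0,"ay":0,"az":0},{"x":0,"y":0,"z":0,"ax":0,"ay":0,"az":0}]' 1 25;  python3 -m creep '[{"x":0,"y":0,"z":-2,"ax":0,"ay":0,"az":0},{"x":0,"y":0,"z":-3,"ax":0,"ay":0,"az":0},{"x":0,"y":0,"z":-3,"ax":0,"ay":0,"az":0},{"x":0,"y":0,"z":-3,"ax":0,"ay":0,"az":0},{"x":0,"y":0,"z":-3,"ax":0,"ay":0,"az":0},{"x":0,"y":0,"z":0,"ax":0,"ay":0,"az":5.9},{"x":0,"y":0,"z":0,"ax":0,"ay":0,"az":0}]'
python3 go.py .5885 .0165 .15 90
```

```text
time_s: 8.25
eef_pos: [0.573, 0.287, 0.1934]
eef_rot: [0.163, -3.135, 0.002]
contact_force: [-0.0, 0.5, -0.3]
finger_gap: 0.057
time_s: 8.75
eef_pos: [0.5735, 0.2883, 0.1965]
eef_rot: [-0.165, 3.134, 0.002]
contact_force: [0.2, -0.3, 5.6]
finger_gap: 0.04
time_s: 9.45
eef_pos: [0.5731, 0.2881, 0.3357]
eef_rot: [-0.002, 3.14, 0.001]
contact_force: [0.1, -0.3, -1.2]
finger_gap: 0.04
t 9.4 tips [0.5731 0.2881 0.1537] phi 90.1 tilt [ 0.002  0.    -1.   ] gap 0.04 F [ 0.1 -0.3 -1.2] | az 0.1 then xyz cm [ -1.54 -27.16   0.36]
```

```bash
python3 -m creep '[{"x":-0.154,"y":-2.716,"z":0,"ax":0,"ay":0,"az":0},{"x":-0.154,"y":-2.716,"z":0,"ax":0,"ay":0,"az":0},{"x":-0.154,"y":-2.716,"z":0,"ax":0,"ay":0,"az":0},{"x":-0.154,"y":-2.716,"z":0,"ax":0,"ay":0,"az":0},{"x":-0.154,"y":-2.716,"z":0,"ax":0,"ay":0,"az":0},{"x":-0.154,"y":-2.716,"z":0,"ax":0,"ay":0,"az":0},{"x":-0.154,"y":-2.716,"z":0,"ax":0,"ay":0,"az":0},{"x":-0.154,"y":-2.716,"z":0,"ax":0,"ay":0,"az":0},{"x":-0.154,"y":-2.716,"z":0,"ax":0,"ay":0,"az":0},{"x":-0.154,"y":-2.716,"z":0,"ax":0,"ay":0,"az":0},{"x":0,"y":0,"z":0,"ax":0,"ay":0,"az":0},{"x":0,"y":0,"z":0,"ax":0,"ay":0,"az":0}]'
python3 go.py .5885 .0165 .02 90
python3 - <<'E'
from h import *
p,d=snap('side');items(p,d,'side',100)
E
```

```text
time_s: 10.65
eef_pos: [0.5888, 0.0161, 0.3332]
eef_rot: [0.004, -3.139, -0.001]
contact_force: [0.1, 0.4, -1.7]
finger_gap: 0.0395
t 10.7 tips [0.5888 0.0161 0.1512] phi 90.1 tilt [-0.003  0.    -1.   ] gap 0.0395 F [ 0.1  0.4 -1.7] | az 0.1 then xyz cm [ 0.    0.03 13.12]
brown 313 [320 119] c 824 326 mean [816. 325.  94.] size 87 25 ang -8
brown 246 [248 127] c 579 394 mean [578. 392.  41.] size 85 35 ang -9
brown 306 [294 143] c 586 -17 mean [585. -20. 319.] size 65 25 ang -8
brown 609 [283 182] c 575 -23 mean [572. -19. 200.] size 98 85 ang 75
black 472 [90 29] c 103 937 mean [101. 939. 257.] size 27 25 ang 14
black 246 [235  23] c 747 1238 mean [ 747. 1237.   57.] size 30 23 ang 12
black 270 [304  87] c 585 -49 mean [578. -50. 496.] size 65 13 ang -3
black 950 [ 25 117] c 28 -45 mean [ 25. -47. 530.] size 93 15 ang 3
black 1429 [291 160] c 585 11 mean [577. -17. 296.] size 171 72 ang 89
black 106 [324 150] c 680 -2 mean [680.  -2. 248.] size 54 15 ang 88
black 128 [ 60 190] c 9 36 mean [  6.  31. 241.] size 46 38 ang 29
black 124 [273 195] c 573 69 mean [568.  69.  27.] size 78 33 ang -26
black 152 [258 208] c 500 13 mean [495.  -0.  80.] size 63 23 ang 90
black 411 [ 68 255] c -4 -90 mean [ -5. -93. 155.] size 107 17 ang -2
black 346 [315 295] c 571 -287 mean [ 570. -287.   28.] size 80 26 ang 17
blue 1019 [54 25] c -146 1434 mean [-116. 1459.   12.] size 269 225 ang -87
pink 259 [219 191] c 416 117 mean [412. 112.  41.] size 88 39 ang 39
```

```bash
python3 -m creep '[{"x":0,"y":0,"z":2.4,"ax":0,"ay":0,"az":0},{"x":0,"y":0,"z":2.4,"ax":0,"ay":0,"az":0},{"x":0,"y":0,"z":2.4,"ax":0,"ay":0,"az":0},{"x":0,"y":0,"z":2.4,"ax":0,"ay":0,"az":0},{"x":0,"y":0,"z":2.2,"ax":0,"ay":0,"az":0},{"x":0,"y":0,"z":0.9,"ax":0,"ay":0,"az":0},{"x":0,"y":0,"z":0.5,"ax":0,"ay":0,"az":0},{"x":0,"y":0,"z":0,"ax":0,"ay":0,"az":0}]'; python3 -m creep '[{"x":0,"y":0,"z":0,"ax":0,"ay":0,"az":0},{"x":0,"y":0,"z":0,"ax":0,"ay":0,"az":0},{"x":0,"y":0,"z":0,"ax":0,"ay":0,"az":0}]' -0.3;  python3 -m creep '[{"x":0,"y":0,"z":-2,"ax":0,"ay":0,"az":0},{"x":0,"y":0,"z":-3,"ax":0,"ay":0,"az":0},{"x":0,"y":0,"z":-3,"ax":0,"ay":0,"az":0},{"x":0,"y":0,"z":-3,"ax":0,"ay":0,"az":0},{"x":0,"y":0,"z":-2,"ax":0,"ay":0,"az":0}]'
python3 go.py .5815 .3975 .12 86
```

```text
time_s: 11.5
eef_pos: [0.5891, 0.0171, 0.2031]
eef_rot: [-0.005, 3.141, 0.0]
contact_force: [0.0, -0.0, -0.3]
finger_gap: 0.0399
time_s: 11.8
eef_pos: [0.5893, 0.0164, 0.2038]
eef_rot: [-0.003, 3.14, -0.0]
contact_force: [0.8, -0.6, -0.5]
finger_gap: 0.0568
time_s: 12.3
eef_pos: [0.589, 0.0164, 0.336]
eef_rot: [-0.003, 3.138, -0.0]
contact_force: [0.8, -0.2, -0.8]
finger_gap: 0.0573
t 12.3 tips [0.589  0.0164 0.154 ] phi 90.1 tilt [ 0.004 -0.    -1.   ] gap 0.0573 F [ 0.8 -0.2 -0.8] | az 4.1 then xyz cm [ 3.42 37.97  3.4 ]
```

```bash
python3 -m creep '[{"x":0,"y":0,"z":0,"ax":0,"ay":0,"az":4.1}]' >/dev/null; python3 -m creep '[{"x":0.285,"y":3.164,"z":0,"ax":0,"ay":0,"az":0},{"x":0.285,"y":3.164,"z":0,"ax":0,"ay":0,"az":0},{"x":0.285,"y":3.164,"z":0,"ax":0,"ay":0,"az":0},{"x":0.285,"y":3.164,"z":0,"ax":0,"ay":0,"az":0},{"x":0.285,"y":3.164,"z":0,"ax":0,"ay":0,"az":0},{"x":0.285,"y":3.164,"z":0,"ax":0,"ay":0,"az":0},{"x":0.285,"y":3.164,"z":0,"ax":0,"ay":0,"az":0},{"x":0.285,"y":3.164,"z":0,"ax":0,"ay":0,"az":0},{"x":0.285,"y":3.164,"z":0,"ax":0,"ay":0,"az":0},{"x":0.285,"y":3.164,"z":1,"ax":0,"ay":0,"az":0},{"x":0.285,"y":3.164,"z":1.2,"ax":0,"ay":0,"az":0},{"x":0.285,"y":3.164,"z":1.2,"ax":0,"ay":0,"az":0}]'  -0.3
python3 -m creep '[{"x":0,"y":0,"z":0,"ax":0,"ay":0,"az":0},{"x":0,"y":0,"z":0,"ax":0,"ay":0,"az":0}]'
python3 go.py .5815 .3975 .012 86
python3 - <<'E'
from h import *
p,d=snap('side');items(p,d,'side',100)
E
```

```text
time_s: 13.6
eef_pos: [0.5812, 0.3989, 0.299]
eef_rot: [0.109, 3.139, 0.001]
contact_force: [-0.4, -0.1, 0.2]
finger_gap: 0.057
time_s: 13.8
eef_pos: [0.5811, 0.398, 0.2982]
eef_rot: [-0.107, -3.139, 0.001]
contact_force: [-0.2, -0.5, 0.9]
finger_gap: 0.0572
t 13.8 tips [0.5811 0.398  0.1162] phi 86.1 tilt [-0.001 -0.001 -1.   ] gap 0.0572 F [-0.2 -0.5  0.9] | az 0.1 then xyz cm [-0.05 -0.04 10.42]
brown 213 [249  73] c 576 367 mean [574. 362. 285.] size 62 26 ang -10
brown 408 [317 118] c 808 337 mean [805. 333.  94.] size 114 39 ang -26
brown 188 [248 127] c 579 395 mean [581. 392.  41.] size 85 37 ang -9
brown 395 [277 188] c 588 85 mean [587.  83.  46.] size 90 42 ang 0
brown 435 [287 218] c 578 -36 mean [578. -38.  46.] size 90 42 ang 5
black 327 [88 19] c 104 939 mean [101. 939. 266.] size 29 23 ang 22
black 142 [264  18] c 612 338 mean [607. 336. 464.] size 58 14 ang 22
black 618 [248  81] c 578 391 mean [568. 358. 265.] size 170 70 ang 83
black 205 [ 6 82] c -347 1233 mean [-343. 1237. -119.] size 33 28 ang -77
black 711 [88 96] c 139 36 mean [136.  32. 504.] size 107 18 ang 31
black 129 [247 131] c 577 382 mean [572. 383.  28.] size 85 12 ang -6
black 132 [324 153] c 679 0 mean [680.  -2. 248.] size 53 15 ang -90
black 281 [309 199] c 661 14 mean [661.   4.  58.] size 236 4 ang 90
black 148 [258 208] c 494 2 mean [494.   0.  82.] size 35 12 ang 84
black 410 [ 84 249] c 45 -78 mean [ 42. -82. 157.] size 105 16 ang 31
black 348 [315 295] c 571 -286 mean [ 570. -287.   28.] size 80 25 ang 18
blue 823 [49 18] c -147 1434 mean [-123. 1457.   12.] size 259 239 ang 86
pink 156 [291 144] c 691 260 mean [690. 257.  41.] size 67 44 ang -25
pink 299 [220 190] c 416 116 mean [416. 114.  41.] size 91 39 ang 37
```

Cave 2, already placed, was knocked to about (0.58, −0.036) inside the box. I'll put cave 1 in the rightmost slot and leave the left-middle gap for the stone.

```bash
python3 -m creep '[{"x":0,"y":0,"z":2.5,"ax":0,"ay":0,"az":0},{"x":0,"y":0,"z":2.5,"ax":0,"ay":0,"az":0},{"x":0,"y":0,"z":2.5,"ax":0,"ay":0,"az":0},{"x":0,"y":0,"z":1.8,"ax":0,"ay":0,"az":0},{"x":0,"y":0,"z":1,"ax":0,"ay":0,"az":0},{"x":0,"y":0,"z":0,"ax":0,"ay":0,"az":0}]'; python3 -m creep '[{"x":0,"y":0,"z":0,"ax":0,"ay":0,"az":0},{"x":0,"y":0,"z":0,"ax":0,"ay":0,"az":0},{"x":0,"y":0,"z":0,"ax":0,"ay":0,"az":0},{"x":0,"y":0,"z":0,"ax":0,"ay":0,"az":0},{"x":0,"y":0,"z":0,"ax":0,"ay":0,"az":0}]' 1 25;  python3 -m creep '[{"x":0,"y":0,"z":-2,"ax":0,"ay":0,"az":0},{"x":0,"y":0,"z":-3,"ax":0,"ay":0,"az":0},{"x":0,"y":0,"z":-3,"ax":0,"ay":0,"az":0},{"x":0,"y":0,"z":-3,"ax":0,"ay":0,"az":0},{"x":0,"y":0,"z":-3,"ax":0,"ay":0,"az":0},{"x":0,"y":0,"z":0,"ax":0,"ay":0,"az":-3.9},{"x":0,"y":0,"z":0,"ax":0,"ay":0,"az":0}]'
python3 go.py .5885 -.1215 .15 90
```

```text
time_s: 14.45
eef_pos: [0.5812, 0.3968, 0.1944]
eef_rot: [-0.111, -3.138, 0.002]
contact_force: [0.6, -0.1, -0.3]
finger_gap: 0.0568
time_s: 14.95
eef_pos: [0.5816, 0.398, 0.1977]
eef_rot: [0.109, 3.137, 0.003]
contact_force: [0.8, 0.7, 6.2]
finger_gap: 0.0397
time_s: 15.65
eef_pos: [0.5813, 0.3976, 0.3365]
eef_rot: [0.001, 3.14, 0.001]
contact_force: [1.5, 0.2, -2.2]
finger_gap: 0.0404
t 15.7 tips [0.5813 0.3976 0.1545] phi 90.0 tilt [ 0.001  0.001 -1.   ] gap 0.0404 F [ 1.5  0.2 -2.2] | az -0.0 then xyz cm [ -0.72 -51.91   0.43]
```

```bash
python3 -m creep '[{"x":-0.08,"y":-2.9,"z":0,"ax":0,"ay":0,"az":0},{"x":-0.08,"y":-2.9,"z":0,"ax":0,"ay":0,"az":0},{"x":-0.08,"y":-2.9,"z":0,"ax":0,"ay":0,"az":0},{"x":-0.08,"y":-2.9,"z":0,"ax":0,"ay":0,"az":0},{"x":-0.08,"y":-2.9,"z":0,"ax":0,"ay":0,"az":0},{"x":-0.08,"y":-2.9,"z":0,"ax":0,"ay":0,"az":0},{"x":-0.08,"y":-2.9,"z":0,"ax":0,"ay":0,"az":0},{"x":-0.08,"y":-2.9,"z":0,"ax":0,"ay":0,"az":0},{"x":-0.08,"y":-2.9,"z":0,"ax":0,"ay":0,"az":0}]'
python3 -m creep '[{"x":0,"y":-2.9,"z":0,"ax":0,"ay":0,"az":0},{"x":0,"y":-2.9,"z":0,"ax":0,"ay":0,"az":0},{"x":0,"y":-2.9,"z":0,"ax":0,"ay":0,"az":0},{"x":0,"y":-2.9,"z":0,"ax":0,"ay":0,"az":0},{"x":0,"y":-2.9,"z":0,"ax":0,"ay":0,"az":0},{"x":0,"y":-2.9,"z":0,"ax":0,"ay":0,"az":0},{"x":0,"y":-2.9,"z":0,"ax":0,"ay":0,"az":0},{"x":0,"y":-2.9,"z":0,"ax":0,"ay":0,"az":0},{"x":0,"y":-2.61,"z":0,"ax":0,"ay":0,"az":0},{"x":0,"y":0,"z":0,"ax":0,"ay":0,"az":0},{"x":0,"y":0,"z":0,"ax":0,"ay":0,"az":0}]'
python3 go.py .5885 -.1215 .0205 90
python3 - <<'E'
from h import *
p,d=snap('side','b1.png');items(p,d,'side',100)
E
```

```text
time_s: 16.55
eef_pos: [0.5877, 0.1354, 0.3335]
eef_rot: [-0.005, -3.138, 0.001]
contact_force: [0.7, 0.6, -0.8]
finger_gap: 0.0397
time_s: 17.65
eef_pos: [0.5875, -0.1217, 0.334]
eef_rot: [-0.006, -3.139, -0.002]
contact_force: [0.1, 1.2, -2.1]
finger_gap: 0.04
t 17.6 tips [ 0.5875 -0.1217  0.152 ] phi 89.8 tilt [-0.003  0.001 -1.   ] gap 0.04 F [ 0.1  1.2 -2.1] | az -0.2 then xyz cm [-0.14  0.   13.15]
brown 346 [313 181] c 585 -155 mean [ 583. -157.  321.] size 66 25 ang -9
brown 377 [277 188] c 591 5 mean [583.  79.  50.] size 200 87 ang -86
brown 508 [294 216] c 572 -159 mean [ 567. -156.  202.] size 108 55 ang -79
brown 108 [250 222] c 460 -68 mean [459. -69. 108.] size 19 19 ang 17
black 535 [91 33] c 103 940 mean [102. 939. 250.] size 27 23 ang 11
black 249 [235  23] c 746 1238 mean [ 746. 1239.   59.] size 25 22 ang -11
black 170 [ 6 26] c -316 1477 mean [-343. 1621.  -46.] size 366 28 ang -78
black 1067 [ 25 118] c 28 -54 mean [ 24. -54. 533.] size 93 15 ang -9
black 440 [321 125] c 570 -185 mean [ 565. -185.  503.] size 72 14 ang -15
black 133 [ 73 192] c 39 22 mean [ 35.  21. 239.] size 39 37 ang -9
black 159 [258 208] c 500 -3 mean [496.  -1.  78.] size 58 23 ang -89
black 463 [ 58 255] c -23 -87 mean [-31. -89. 164.] size 104 15 ang -15
black 347 [315 295] c 571 -286 mean [ 570. -287.   28.] size 80 26 ang 20
blue 797 [34 18] c -150 1432 mean [-170. 1459.   12.] size 274 227 ang 88
pink 124 [288 144] c 611 95 mean [680. 255.  46.] size 406 52 ang 67
pink 297 [220 191] c 416 116 mean [416. 114.  41.] size 91 38 ang 37
```

View pics/b1.png

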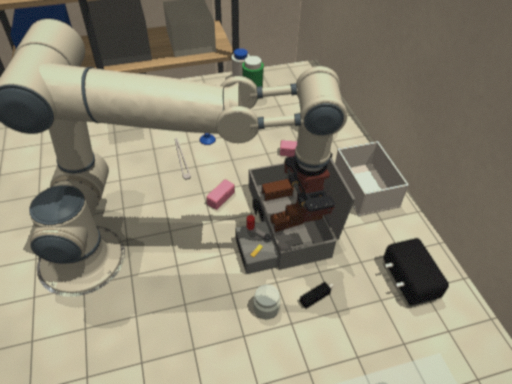

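```bash
python3 -m creep '[{"x":-0.1,"y":0,"z":2.4,"ax":0,"ay":0,"az":0},{"x":0,"y":0,"z":2.4,"ax":0,"ay":0,"az":0},{"x":0,"y":0,"z":2.4,"ax":0,"ay":0,"az":0},{"x":0,"y":0,"z":2.4,"ax":0,"ay":0,"az":0},{"x":0,"y":0,"z":2.2,"ax":0,"ay":0,"az":0},{"x":0,"y":0,"z":0.9,"ax":0,"ay":0,"az":0},{"x":0,"y":0,"z":0.5,"ax":0,"ay":0,"az":0},{"x":0,"y":0,"z":0,"ax":0,"ay":0,"az":0}]'; python3 -m creep '[{"x":0,"y":0,"z":0,"ax":0,"ay":0,"az":0},{"x":0,"y":0,"z":0,"ax":0,"ay":0,"az":0},{"x":0,"y":0,"z":0,"ax":0,"ay":0,"az":0}]' -0.3;  python3 -m creep '[{"x":0,"y":0,"z":-2,"ax":0,"ay":0,"az":0},{"x":0,"y":0,"z":-3,"ax":0,"ay":0,"az":0},{"x":0,"y":0,"z":-3,"ax":0,"ay":0,"az":0},{"x":0,"y":0,"z":-3,"ax":0,"ay":0,"az":0},{"x":0,"y":0,"z":-2,"ax":0,"ay":0,"az":0}]'
python3 go.py .5735 -.284 .11 107
```

```text
time_s: 18.5
eef_pos: [0.5889, -0.1209, 0.2042]
eef_rot: [0.001, 3.141, 0.0]
contact_force: [0.7, 0.7, -1.0]
finger_gap: 0.0398
time_s: 18.8
eef_pos: [0.589, -0.1216, 0.2048]
eef_rot: [0.003, 3.14, -0.001]
contact_force: [0.7, 0.6, -0.3]
finger_gap: 0.0563
time_s: 19.3
eef_pos: [0.5887, -0.1216, 0.3371]
eef_rot: [0.003, 3.138, -0.002]
contact_force: [0.4, -0.9, 0.6]
finger_gap: 0.0571
t 19.3 tips [ 0.5887 -0.1216  0.1551] phi 89.9 tilt [ 0.004 -0.001 -1.   ] gap 0.0571 F [ 0.4 -0.9  0.6] | az -17.1 then xyz cm [  6.22 -15.07   4.52]
```

```bash
python3 -m creep '[{"x":0,"y":0,"z":0,"ax":0,"ay":0,"az":-8.5},{"x":0,"y":0,"z":0,"ax":0,"ay":0,"az":-8.5},{"x":1.037,"y":-2.51,"z":0,"ax":0,"ay":0,"az":0},{"x":1.037,"y":-2.51,"z":0,"ax":0,"ay":0,"az":0},{"x":1.037,"y":-2.51,"z":0,"ax":0,"ay":0,"az":0},{"x":1.037,"y":-2.51,"z":0,"ax":0,"ay":0,"az":0},{"x":1.037,"y":-2.51,"z":0.5,"ax":0,"ay":0,"az":0},{"x":1.037,"y":-2.51,"z":2,"ax":0,"ay":0,"az":0},{"x":0,"y":0,"z":2,"ax":0,"ay":0,"az":0},{"x":0,"y":0,"z":0,"ax":0,"ay":0,"az":0},{"x":0,"y":0,"z":0,"ax":0,"ay":0,"az":0}]'
python3 go.py .5735 -.284 .005 107
python3 - <<'E'
from h import *
p,d=snap('side');items(p,d,'side',100)
p,d=snap('top');cv2.imwrite('pics/c1.png',cv2.resize(p[110:240,210:410],(800,520),interpolation=cv2.INTER_CUBIC)[:,:,::-1]);print('top');items(p,d,'top',60)
E
```

```text
time_s: 20.4
eef_pos: [0.5729, -0.2835, 0.2889]
eef_rot: [0.462, -3.107, -0.001]
contact_force: [0.0, 0.2, 0.1]
finger_gap: 0.0569
t 20.4 tips [ 0.5729 -0.2835  0.1069] phi 106.9 tilt [-0.  0. -1.] gap 0.0569 F [0.  0.2 0.1] | az -0.1 then xyz cm [-0.04 -0.06 10.19]
brown 404 [317 118] c 807 335 mean [805. 332.  94.] size 114 39 ang -25
brown 131 [276 194] c 576 68 mean [570.  68.  38.] size 58 13 ang -5
brown 420 [287 218] c 576 -108 mean [577. -38.  47.] size 192 90 ang 88
brown 142 [291 241] c 542 -173 mean [ 553. -140.   67.] size 141 36 ang 71
brown 349 [333 249] c 578 -317 mean [ 573. -319.  276.] size 64 25 ang 3
black 207 [86 13] c 103 943 mean [101. 940. 275.] size 28 25 ang 15
black 243 [235  23] c 746 1237 mean [ 747. 1238.   56.] size 26 26 ang 83
black 166 [ 6 26] c -305 1482 mean [-343. 1619.  -44.] size 360 26 ang -74
black 169 [ 5 79] c -345 1237 mean [-342. 1236. -112.] size 37 25 ang -87
black 878 [ 38 126] c 47 -75 mean [ 42. -76. 530.] size 106 16 ang -29
black 474 [335 200] c 540 -340 mean [ 535. -339.  460.] size 72 12 ang -30
black 138 [258 208] c 497 0 mean [4
[... 904 characters left out ...]
[370 168] c 545 -208 mean [ 555. -218.  237.] size 130 56 ang -29
black 688 [474 201] c 514 -452 mean [ 474. -561.   79.] size 234 217 ang -90
black 71 [  5 160] c 748 1233 mean [ 749. 1234. -659.] size 31 12 ang -6
black 68 [  1 330] c 107 862 mean [109. 861. -83.] size 75 11 ang 3
black 251 [210 355] c 187 138 mean [190. 136. 535.] size 64 7 ang -41
blue 282 [ 15 149] c 639 719 mean [639. 717. 130.] size 51 45 ang 81
blue 229 [142 223] c 435 398 mean [435. 396.  18.] size 47 44 ang 89
pink 397 [188 131] c 702 256 mean [702. 256.  40.] size 89 39 ang -21
pink 413 [104 194] c 518 502 mean [518. 501.  40.] size 92 39 ang -60
pink 373 [236 227] c 418 117 mean [417. 118.  40.] size 91 39 ang 39
```

View pics/c1.png

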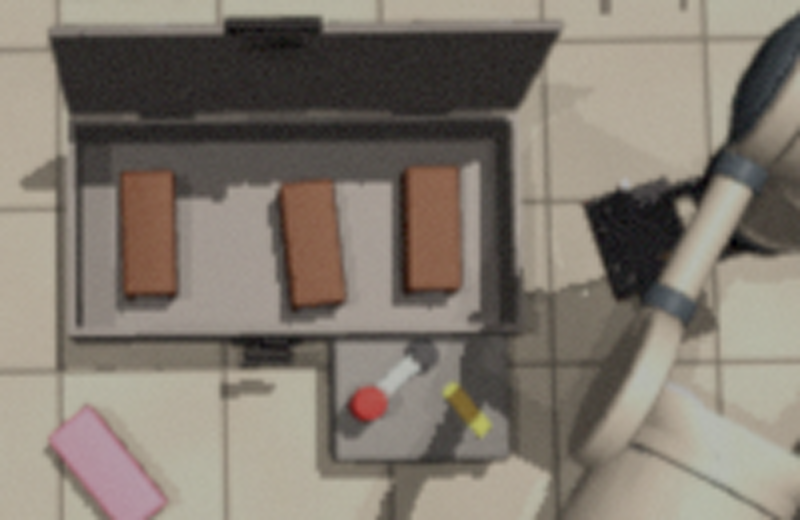

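The view shows three caves in the box, with a gap about 79 mm wide centred near y = 0.025. The stone is under the gripper, so I'll grasp it now.

```bash
python3 -m creep '[{"x":0,"y":0,"z":2.5,"ax":0,"ay":0,"az":0},{"x":0,"y":0,"z":2.5,"ax":0,"ay":0,"az":0},{"x":0,"y":0,"z":2.5,"ax":0,"ay":0,"az":0},{"x":0,"y":0,"z":1.6,"ax":0,"ay":0,"az":0},{"x":0,"y":0,"z":0.9,"ax":0,"ay":0,"az":0},{"x":0,"y":0,"z":0,"ax":0,"ay":0,"az":0}]'; python3 -m creep '[{"x":0,"y":0,"z":0,"ax":0,"ay":0,"az":0},{"x":0,"y":0,"z":0,"ax":0,"ay":0,"az":0},{"x":0,"y":0,"z":0,"ax":0,"ay":0,"az":0},{"x":0,"y":0,"z":0,"ax":0,"ay":0,"az":0},{"x":0,"y":0,"z":0,"ax":0,"ay":0,"az":0},{"x":0,"y":0,"z":0,"ax":0,"ay":0,"az":0}]' 1 25;  python3 -m creep '[{"x":0,"y":0,"z":-2,"ax":0,"ay":0,"az":0},{"x":0,"y":0,"z":-3,"ax":0,"ay":0,"az":0},{"x":0,"y":0,"z":-3,"ax":0,"ay":0,"az":0},{"x":0,"y":0,"z":-3,"ax":0,"ay":0,"az":0},{"x":0,"y":0,"z":-3,"ax":0,"ay":0,"az":0},{"x":0,"y":0,"z":0,"ax":0,"ay":0,"az":8.5},{"x":0,"y":0,"z":0,"ax":0,"ay":0,"az":8.4},{"x":0,"y":0,"z":0,"ax":0,"ay":0,"az":0},{"x":0,"y":0,"z":0,"ax":0,"ay":0,"az":0}]'
python3 go.py .583 .0255 .15 90
```

```text
time_s: 21.1
eef_pos: [0.573, -0.2834, 0.1881]
eef_rot: [0.463, -3.106, -0.001]
contact_force: [-0.8, 0.2, 0.0]
finger_gap: 0.0571
time_s: 21.7
eef_pos: [0.5732, -0.2838, 0.1896]
eef_rot: [-0.462, 3.106, -0.001]
contact_force: [-0.0, 0.8, 4.0]
finger_gap: 0.0296
time_s: 22.6
eef_pos: [0.5729, -0.2837, 0.3279]
eef_rot: [0.006, -3.14, -0.001]
contact_force: [-0.1, -0.0, -0.6]
finger_gap: 0.0297
t 22.6 tips [ 0.5729 -0.2837  0.1459] phi 90.2 tilt [-0.001  0.    -1.   ] gap 0.0297 F [-0.1 -0.  -0.6] | az 0.2 then xyz cm [-1.01 30.92 -0.4 ]
```

```bash
python3 -m creep '[{"x":-0.09,"y":2.81,"z":-0.1,"ax":0,"ay":0,"az":0},{"x":-0.09,"y":2.81,"z":-0.1,"ax":0,"ay":0,"az":0},{"x":-0.09,"y":2.81,"z":-0.1,"ax":0,"ay":0,"az":0},{"x":-0.09,"y":2.81,"z":-0.1,"ax":0,"ay":0,"az":0},{"x":-0.09,"y":2.81,"z":0,"ax":0,"ay":0,"az":0},{"x":-0.09,"y":2.81,"z":0,"ax":0,"ay":0,"az":0},{"x":-0.09,"y":2.81,"z":0,"ax":0,"ay":0,"az":0},{"x":-0.09,"y":2.81,"z":0,"ax":0,"ay":0,"az":0},{"x":-0.09,"y":2.81,"z":0,"ax":0,"ay":0,"az":0},{"x":-0.09,"y":2.81,"z":0,"ax":0,"ay":0,"az":0},{"x":-0.09,"y":2.81,"z":0,"ax":0,"ay":0,"az":0}]'
python3 -m creep '[{"x":0,"y":0,"z":0,"ax":0,"ay":0,"az":0},{"x":0,"y":0,"z":0,"ax":0,"ay":0,"az":0}]'
python3 go.py .583 .0255 .014 90
python3 - <<'E'
from h import *
p,d=snap('side');items(p,d,'side',120)
s=cv2.resize(p[100:280,180:380],(800,720)[::1] and (660,594),interpolation=cv2.INTER_CUBIC);cv2.imwrite('pics/d1.png',s[:,:,::-1])
E
```

```text
time_s: 23.7
eef_pos: [0.5826, 0.0265, 0.3321]
eef_rot: [0.006, -3.141, 0.0]
contact_force: [0.3, 0.6, -1.3]
finger_gap: 0.0299
time_s: 23.9
eef_pos: [0.5827, 0.0257, 0.3322]
eef_rot: [0.006, -3.141, 0.001]
contact_force: [-0.5, -0.2, -1.1]
finger_gap: 0.0294
t 23.9 tips [0.5827 0.0257 0.1502] phi 90.2 tilt [-0.001 -0.001 -1.   ] gap 0.0294 F [-0.5 -0.2 -1.1] | az 0.2 then xyz cm [-4.000e-02 -1.000e-02  1.362e+01]
brown 359 [319 119] c 817 328 mean [812. 328.  94.] size 97 31 ang -17
brown 301 [290 141] c 580 -8 mean [578. -11. 319.] size 65 24 ang -5
brown 485 [281 184] c 583 22 mean [584.  42. 105.] size 169 89 ang 85
brown 430 [287 218] c 578 -36 mean [577. -37.  46.] size 91 37 ang 6
brown 371 [300 239] c 588 -123 mean [ 587. -124.   46.] size 91 39 ang 1
black 473 [90 29] c 104 939 mean [102. 939. 255.] size 30 28 ang 21
black 251 [235  23] c 745 1238 mean [ 746. 1239.   58.] size 27 25 ang 79
black 311 [301  85] c 581 -40 mean [576. -41. 497.] size 69 15 ang -2
black 1038 [ 23 117] c 27 -45 mean [ 22. -46. 533.] size 87 13 ang 7
black 1458 [289 160] c 579 22 mean [572. -10. 294.] size 172 72 ang -90
black 137 [ 57 190] c 3 36 mean [ -0.  31. 242.] size 58 37 ang 33
black 145 [275 195] c 586 83 mean [577.  69.  27.] size 86 39 ang 2
black 161 [258 207] c 501 19 mean [498.   2.  75.] size 84 23 ang 88
black 498 [ 68 255] c -1 -90 mean [ -5. -93. 160.] size 109 18 ang -1
blue 1164 [54 26] c -148 1434 mean [-118. 1453.   12.] size 262 227 ang -90
pink 235 [218 192] c 415 115 mean [408. 111.  41.] size 89 41 ang 37
```

View pics/d1.png

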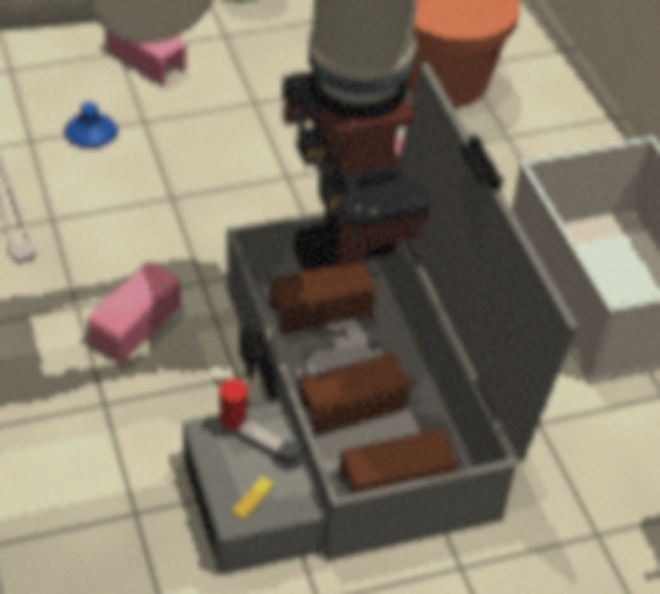

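```bash
python3 -m creep '[{"x":0,"y":0,"z":2.4,"ax":0,"ay":0,"az":0},{"x":0,"y":0,"z":2.4,"ax":0,"ay":0,"az":0},{"x":0,"y":0,"z":2.4,"ax":0,"ay":0,"az":0},{"x":0,"y":0,"z":2,"ax":0,"ay":0,"az":0},{"x":0,"y":0,"z":1.5,"ax":0,"ay":0,"az":0},{"x":0,"y":0,"z":1.5,"ax":0,"ay":0,"az":0},{"x":0,"y":0,"z":1,"ax":0,"ay":0,"az":0},{"x":0,"y":0,"z":0.5,"ax":0,"ay":0,"az":0},{"x":0,"y":0,"z":0,"ax":0,"ay":0,"az":0}]'; python3 -m creep '[{"x":0,"y":0,"z":0,"ax":0,"ay":0,"az":0},{"x":0,"y":0,"z":0,"ax":0,"ay":0,"az":0},{"x":0,"y":0,"z":0,"ax":0,"ay":0,"az":0}]' 0;  python3 -m creep '[{"x":0,"y":0,"z":-2,"ax":0,"ay":0,"az":0},{"x":0,"y":0,"z":-3,"ax":0,"ay":0,"az":0},{"x":0,"y":0,"z":-3,"ax":0,"ay":0,"az":0},{"x":0,"y":0,"z":-3,"ax":0,"ay":0,"az":0},{"x":0,"y":0,"z":-3,"ax":0,"ay":0,"az":0},{"x":0,"y":0,"z":-3,"ax":0,"ay":0,"az":0},{"x":0,"y":0,"z":-3,"ax":0,"ay":0,"az":0},{"x":0,"y":0,"z":-3,"ax":0,"ay":0,"az":0}]'
python3 go.py .60 .0255 .26 90
```

```text
time_s: 24.85
eef_pos: [0.5829, 0.0253, 0.1957]
eef_rot: [-0.0, 3.141, -0.0]
contact_force: [0.1, 0.1, -1.1]
finger_gap: 0.0298
time_s: 25.15
eef_pos: [0.583, 0.0255, 0.1964]
eef_rot: [-0.001, 3.14, -0.0]
contact_force: [0.2, -0.5, 0.6]
finger_gap: 0.044
time_s: 25.95
eef_pos: [0.5825, 0.0255, 0.4274]
eef_rot: [-0.001, 3.141, 0.0]
contact_force: [0.1, -0.7, -0.3]
finger_gap: 0.0435
t 25.9 tips [0.5825 0.0255 0.2454] phi 90.0 tilt [ 0.001  0.    -1.   ] gap 0.0435 F [ 0.1 -0.7 -0.3] | az 0.0 then xyz cm [-1.75  0.   -1.46]
```

Everything is in the box. Next is the lid: I'll close the fingers, go over and behind it, then pull it forward.

```bash
python3 -m creep '[{"x":0,"y":-2,"z":-2.2,"ax":0,"ay":0,"az":0},{"x":0,"y":-2,"z":-2.2,"ax":0,"ay":0,"az":0},{"x":-2,"y":-2,"z":0,"ax":0,"ay":0,"az":0},{"x":-2,"y":-2.5,"z":0,"ax":0,"ay":0,"az":0},{"x":-2,"y":0,"z":0,"ax":0,"ay":0,"az":0},{"x":-2,"y":0,"z":0,"ax":0,"ay":0,"az":0},{"x":-2,"y":0,"z":0,"ax":0,"ay":0,"az":0},{"x":-2,"y":0,"z":0,"ax":0,"ay":0,"az":0},{"x":-2,"y":0,"z":0,"ax":0,"ay":0,"az":0},{"x":0,"y":0,"z":0,"ax":0,"ay":0,"az":0},{"x":0,"y":0,"z":0,"ax":0,"ay":0,"az":0}]' 1 25
python3 go.py .72 -.06 .19 90
python3 - <<'E'
from h import *
p,d=snap('side','e1.png');p,d=snap('top');cv2.imwrite('pics/e2.png',cv2.resize(p[110:240,210:410],(800,520),interpolation=cv2.INTER_CUBIC)[:,:,::-1])
print(np.round(ctrl.observe()['q'],2))
E
```

```text
time_s: 27.05
eef_pos: [0.7229, -0.0595, 0.469]
eef_rot: [0.001, -3.14, -0.0]
contact_force: [-0.5, 0.2, 0.5]
finger_gap: 0.0007
t 27.1 tips [ 0.7229 -0.0595  0.287 ] phi 90.0 tilt [-0.001  0.    -1.   ] gap 0.0007 F [-0.5  0.2  0.5] | az 0.0 then xyz cm [ 0.28 -0.05  9.7 ]
[-0.13  0.5   0.63 -0.    2.02 -1.7 ]
```

View pics/e1.png

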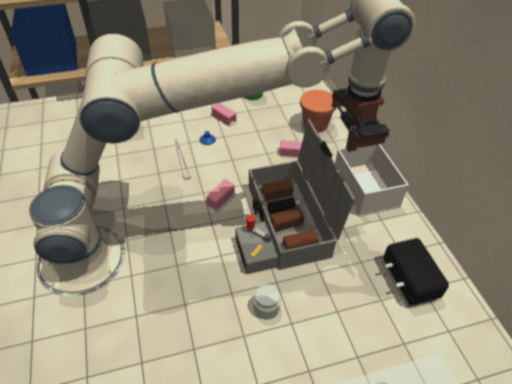

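The side view shows all four items lying flat in the box, with the gripper behind the lid. I'll descend and pull.

```bash
python3 -m creep '[{"x":0,"y":0,"z":2.4,"ax":0,"ay":0,"az":0},{"x":0,"y":0,"z":2.4,"ax":0,"ay":0,"az":0},{"x":0,"y":0,"z":2.4,"ax":0,"ay":0,"az":0},{"x":0,"y":0,"z":2.4,"ax":0,"ay":0,"az":0},{"x":0,"y":0,"z":0,"ax":0,"ay":0,"az":0}]'
python3 -m creep '[{"x":1,"y":0,"z":0,"ax":0,"ay":0,"az":0},{"x":1,"y":0,"z":0,"ax":0,"ay":0,"az":0},{"x":1,"y":0,"z":0,"ax":0,"ay":0,"az":0},{"x":1,"y":0,"z":0,"ax":0,"ay":0,"az":0},{"x":0,"y":0,"z":0,"ax":0,"ay":0,"az":0}]'
python3 -m creep '[{"x":1,"y":0,"z":0,"ax":0,"ay":0,"az":0},{"x":1,"y":0,"z":0,"ax":0,"ay":0,"az":0},{"x":1,"y":0,"z":0,"ax":0,"ay":0,"az":0},{"x":1,"y":0,"z":0,"ax":0,"ay":0,"az":0},{"x":0,"y":0,"z":0,"ax":0,"ay":0,"az":0}]'
python3 go.py .60 -.06 .19 90
```

```text
time_s: 27.65
eef_pos: [0.7217, -0.0595, 0.3701]
eef_rot: [0.0, -3.136, -0.001]
contact_force: [-0.2, 0.3, -0.5]
finger_gap: 0.0004
time_s: 28.15
eef_pos: [0.6816, -0.0596, 0.3772]
eef_rot: [-0.0, 3.138, -0.001]
contact_force: [0.3, 0.2, 0.2]
finger_gap: 0.0006
time_s: 28.65
eef_pos: [0.6422, -0.0596, 0.3757]
eef_rot: [-0.0, 3.139, -0.001]
contact_force: [0.3, -0.1, 0.1]
finger_gap: 0.0005
t 28.6 tips [ 0.6422 -0.0596  0.1937] phi 90.0 tilt [ 0.002 -0.    -1.   ] gap 0.0005 F [ 0.3 -0.1  0.1] | az 0.0 then xyz cm [ 4.22 -0.04  0.36]
```

```bash
python3 -m creep '[{"x":1,"y":0,"z":0,"ax":0,"ay":0,"az":0},{"x":1,"y":0,"z":0,"ax":0,"ay":0,"az":0},{"x":1,"y":0,"z":0,"ax":0,"ay":0,"az":0},{"x":1,"y":0,"z":0.3,"ax":0,"ay":0,"az":0},{"x":0.5,"y":0,"z":0.3,"ax":0,"ay":0,"az":0},{"x":0,"y":0,"z":0,"ax":0,"ay":0,"az":0}]'
python3 - <<'E'
from h import *
p,d=snap('side','f1.png')
E
```

```text
time_s: 29.25
eef_pos: [0.5974, -0.0596, 0.3677]
eef_rot: [0.0, -3.142, 0.0]
contact_force: [0.7, 0.6, -0.8]
finger_gap: 0.0007
```

View pics/f1.png

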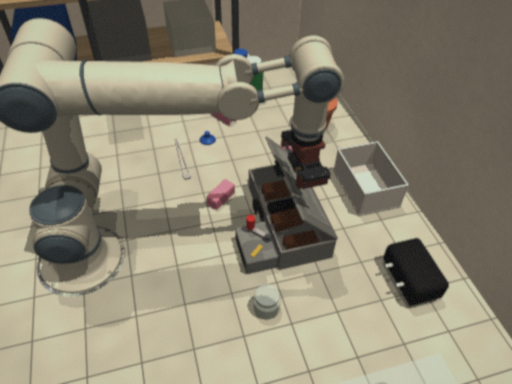

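```bash
python3 -m creep '[{"x":0,"y":0,"z":-2,"ax":0,"ay":0,"az":0},{"x":0,"y":0,"z":-2,"ax":0,"ay":0,"az":0},{"x":1,"y":0.2,"z":-2,"ax":0,"ay":0,"az":0},{"x":2,"y":0.2,"z":0,"ax":0,"ay":0,"az":0},{"x":2,"y":0.2,"z":0,"ax":0,"ay":0,"az":0},{"x":2,"y":0.2,"z":0,"ax":0,"ay":0,"az":0},{"x":1.2,"y":0.2,"z":0,"ax":0,"ay":0,"az":0},{"x":0,"y":0,"z":0,"ax":0,"ay":0,"az":0},{"x":0,"y":0,"z":0,"ax":0,"ay":0,"az":0},{"x":0,"y":0,"z":0,"ax":0,"ay":0,"az":0},{"x":0,"y":0,"z":0,"ax":0,"ay":0,"az":0},{"x":0,"y":0,"z":0,"ax":0,"ay":0,"az":0}]' >/dev/null
python3 -m creep '[{"x":0,"y":0,"z":0,"ax":0,"ay":0,"az":0},{"x":0,"y":0,"z":0,"ax":0,"ay":0,"az":0},{"x":0,"y":0,"z":0,"ax":0,"ay":0,"az":0},{"x":0,"y":0,"z":0,"ax":0,"ay":0,"az":0},{"x":0,"y":0,"z":0,"ax":0,"ay":0,"az":0},{"x":0,"y":0,"z":0,"ax":0,"ay":0,"az":0},{"x":0,"y":0,"z":0,"ax":0,"ay":0,"az":0},{"x":0,"y":0,"z":0,"ax":0,"ay":0,"az":0},{"x":0,"y":0,"z":0,"ax":0,"ay":0,"az":0},{"x":0,"y":0,"z":0,"ax":0,"ay":0,"az":0},{"x":0,"y":0,"z":0,"ax":0,"ay":0,"az":0},{"x":0,"y":0,"z":0,"ax":0,"ay":0,"az":0}]'
python3 go.py .515 -.05 .11 90
cat > lid.py <<'E'
from h import *
p,d=snap('side');W=world('side',d)
x,y,z=W[...,0],W[...,1],W[...,2]
for lo,hi in((.53,.55),(.57,.59),(.61,.63)):
    m=(d>0)&(x>lo)&(x<hi)&(y>-.165)&(y<-.11)&(z>.03)&(z<.25);print(lo,m.sum(),np.round(np.median(z[m]),4) if m.any() else '')
E
python3 lid.py
```

```text
time_s: 31.7
eef_pos: [0.5158, -0.0496, 0.4276]
eef_rot: [0.0, -3.142, -0.0]
contact_force: [-0.5, -0.4, 0.0]
finger_gap: 0.0001
t 31.7 tips [ 0.5158 -0.0496  0.2456] phi 90.0 tilt [-0.  0. -1.] gap 0.0001 F [-0.5 -0.4  0. ] | az 0.0 then xyz cm [ 0.08 -0.04 13.56]
0.53 133 0.0994
0.57 126 0.0968
0.61 115 0.094
```

```bash
python3 -m creep '[{"x":0,"y":0,"z":2.5,"ax":0,"ay":0,"az":0},{"x":0,"y":0,"z":2.5,"ax":0,"ay":0,"az":0},{"x":0,"y":0,"z":2.5,"ax":0,"ay":0,"az":0},{"x":0,"y":0,"z":2.5,"ax":0,"ay":0,"az":0},{"x":0,"y":0,"z":2.5,"ax":0,"ay":0,"az":0},{"x":0,"y":0,"z":1,"ax":0,"ay":0,"az":0},{"x":0,"y":0,"z":0,"ax":0,"ay":0,"az":0}]'
python3 -m creep '[{"x":0,"y":0,"z":0.4,"ax":0,"ay":0,"az":0},{"x":0,"y":0,"z":0.3,"ax":0,"ay":0,"az":0},{"x":0,"y":0,"z":0.3,"ax":0,"ay":0,"az":0},{"x":0,"y":0,"z":0,"ax":0,"ay":0,"az":0}]'
python3 -m creep '[{"x":0,"y":0,"z":0.3,"ax":0,"ay":0,"az":0},{"x":0,"y":0,"z":0.3,"ax":0,"ay":0,"az":0},{"x":0,"y":0,"z":0,"ax":0,"ay":0,"az":0}]'
python3 go.py .515 -.05 .088 90; python3 lid.py
```

```text
time_s: 32.45
eef_pos: [0.5155, -0.0496, 0.291]
eef_rot: [0.0, -3.138, -0.001]
contact_force: [-1.0, -1.0, 0.5]
finger_gap: 0.0005
time_s: 32.85
eef_pos: [0.5158, -0.0496, 0.2828]
eef_rot: [-0.0, 3.141, -0.0]
contact_force: [-0.7, -0.3, -0.1]
finger_gap: 0.0002
time_s: 33.15
eef_pos: [0.5156, -0.0496, 0.2781]
eef_rot: [-0.0, 3.141, -0.0]
contact_force: [-4.1, -0.4, 6.7]
finger_gap: 0.0008
t 33.1 tips [ 0.5156 -0.0496  0.0961] phi 90.0 tilt [ 0.001 -0.    -1.   ] gap 0.0008 F [-4.1 -0.4  6.7] | az 0.0 then xyz cm [ 0.06 -0.04  0.81]
0.53 237 0.1
0.57 123 0.0943
0.61 124 0.0924
```

```bash
python3 -m creep '[{"x":0,"y":0,"z":0.3,"ax":0,"ay":0,"az":0},{"x":0,"y":0,"z":0,"ax":0,"ay":0,"az":0}]'
python3 -m creep '[{"x":0,"y":0,"z":0.3,"ax":0,"ay":0,"az":0},{"x":0,"y":0,"z":0,"ax":0,"ay":0,"az":0}]'
python3 -m creep '[{"x":0,"y":0,"z":0.3,"ax":0,"ay":0,"az":0},{"x":0,"y":0,"z":0,"ax":0,"ay":0,"az":0}]'
python3 lid.py
```

```text
time_s: 33.4
eef_pos: [0.5157, -0.0496, 0.2741]
eef_rot: [-0.0, 3.141, -0.0]
contact_force: [-1.0, -0.2, 1.3]
finger_gap: 0.0004
time_s: 33.6
eef_pos: [0.5159, -0.0496, 0.2704]
eef_rot: [-0.0, 3.141, -0.0]
contact_force: [0.9, 0.0, 0.2]
finger_gap: 0.0006
time_s: 33.8
eef_pos: [0.5158, -0.0496, 0.27]
eef_rot: [-0.001, 3.14, -0.0]
contact_force: [-5.6, -0.0, 12.8]
finger_gap: 0.0006
0.53 243 0.0935
0.57 129 0.0896
0.61 123 0.0903
```

The lid clicked: tips at z = 0.088, with 12.8 N reaction. Next I'll lift off and measure the lever precisely from the stored first views.

```bash
python3 -m creep '[{"x":0,"y":0,"z":0.2,"ax":0,"ay":0,"az":0},{"x":0,"y":0,"z":0,"ax":0,"ay":0,"az":0}]'
python3 -m creep '[{"x":0,"y":0,"z":-1.5,"ax":0,"ay":0,"az":0},{"x":0,"y":0,"z":-2.5,"ax":0,"ay":0,"az":0},{"x":0,"y":0,"z":-2.5,"ax":0,"ay":0,"az":0},{"x":0,"y":0,"z":0,"ax":0,"ay":0,"az":0}]' >/dev/null
python3 lid.py
python3 - <<'E'
from h import *
for n in('top','side'):
    f=np.load(f'/tmp/{n}.npz');p,d=f['p'],f['d'];W=world(n,d);x,y,z=W[...,0],W[...,1],W[...,2]
    h=cv2.cvtColor(p,cv2.COLOR_RGB2HSV).astype(int);H,S,V=h[...,0],h[...,1],h[...,2]
    near=(x>.40)&(x<.52)&(y>-.19)&(y<-.02)
    red=near&((H<10)|(H>165))&(S>80)
    m=red&(z>.103);q=W[m];c,r=cv2.minEnclosingCircle((q[:,:2]*1000).astype(np.float32));print(n,'knob top',m.sum(),np.round(c,1),round(r,1),q.mean(0).round(4))
    m=near&(H>20)&(H<45)&(S>70);q=W[m];print(n,'mark',m.sum(),q.mean(0).round(4),cv2.minAreaRect((q[:,:2]*1000).astype(np.float32)))
    v,u=np.nonzero(m);print(' mark ray',ray(n,u.mean(),v.mean(),.059).round(4))
    v,u=np.nonzero(red&(z>.1));print(' knob ray',ray(n,u.mean(),v.mean(),.106).round(4))
print('pivot',ray('top',603/6+215,168/6+170,.068))
E
python3 go.py .459 -.067 .14 48
```

```text
time_s: 34.05
eef_pos: [0.5157, -0.0496, 0.2698]
eef_rot: [-0.0, 3.139, -0.001]
contact_force: [-9.8, 1.7, 20.4]
finger_gap: 0.0004
0.53 158 0.091
0.57 123 0.0906
0.61 121 0.0903
top knob top 59 [460.4 -66.3] 11.6 [ 0.4601 -0.0662  0.1084]
top mark 68 [ 0.4573 -0.1396  0.0583] ((457.75494384765625, -139.62600708007812), (40.25074005126953, 13.499380111694336), 39.6182746887207)
 mark ray [ 0.4573 -0.1395  0.059 ]
 knob ray [ 0.4602 -0.0664  0.106 ]
side knob top 58 [459.8 -66.8] 13.8 [ 0.4594 -0.0668  0.1082]
side mark 85 [ 0.4563 -0.139   0.0591] ((456.7377624511719, -137.7967987060547), (46.09325408935547, 17.49879264831543), 39.815513610839844)
 mark ray [ 0.4563 -0.139   0.059 ]
 knob ray [ 0.4594 -0.0663  0.106 ]
pivot [ 0.49666338 -0.10873495  0.068     ]
t 34.5 tips [ 0.5162 -0.0496  0.1503] phi 90.0 tilt [ 0.004 -0.001 -1.   ] gap 0.0006 F [ 0.  -0.1  0.5] | az 42.0 then xyz cm [ 3.09 -5.12  1.01]
```

```bash
python3 -m creep '[{"x":0,"y":0,"z":0,"ax":0,"ay":0,"az":7.3},{"x":0,"y":0,"z":0,"ax":0,"ay":0,"az":7.3},{"x":0,"y":0,"z":0,"ax":0,"ay":0,"az":7.3},{"x":0,"y":0,"z":0,"ax":0,"ay":0,"az":7.3},{"x":0,"y":0,"z":0,"ax":0,"ay":0,"az":7.3},{"x":0,"y":0,"z":0,"ax":0,"ay":0,"az":7.3},{"x":0,"y":0,"z":0,"ax":0,"ay":0,"az":0}]' 0.1 6
python3 go.py .460 -.0665 .14 46.2
```

```text
time_s: 35.2
eef_pos: [0.5157, -0.0496, 0.3286]
eef_rot: [-1.172, -2.912, 0.001]
contact_force: [0.6, -0.4, -0.2]
finger_gap: 0.0394
t 35.2 tips [ 0.5157 -0.0496  0.1466] phi 46.2 tilt [-0.003  0.    -1.   ] gap 0.0394 F [ 0.6 -0.4 -0.2] | az -0.0 then xyz cm [ 2.84 -5.07  0.67]
```

```bash
python3 -m creep '[{"x":0.95,"y":-1.69,"z":0,"ax":0,"ay":0,"az":0},{"x":0.95,"y":-1.69,"z":0,"ax":0,"ay":0,"az":0},{"x":0.94,"y":-1.69,"z":0,"ax":0,"ay":0,"az":0},{"x":0,"y":0,"z":0,"ax":0,"ay":0,"az":0},{"x":0,"y":0,"z":0,"ax":0,"ay":0,"az":0}]'
python3 go.py .460 -.0665 .078 46.2
python3 - <<'E'
from h import *
p,d=snap('side');cv2.imwrite('pics/g1.png',cv2.resize(p[150:300,190:350],(640,600),interpolation=cv2.INTER_CUBIC)[:,:,::-1])
E
```

```text
time_s: 35.7
eef_pos: [0.4603, -0.0665, 0.3301]
eef_rot: [-1.169, -2.916, -0.0]
contact_force: [-0.8, 0.2, 0.3]
finger_gap: 0.0397
t 35.7 tips [ 0.4603 -0.0665  0.1481] phi 46.3 tilt [-0.  0. -1.] gap 0.0397 F [-0.8  0.2  0.3] | az 0.1 then xyz cm [ 0.02 -0.02  7.01]
```

View pics/g1.png

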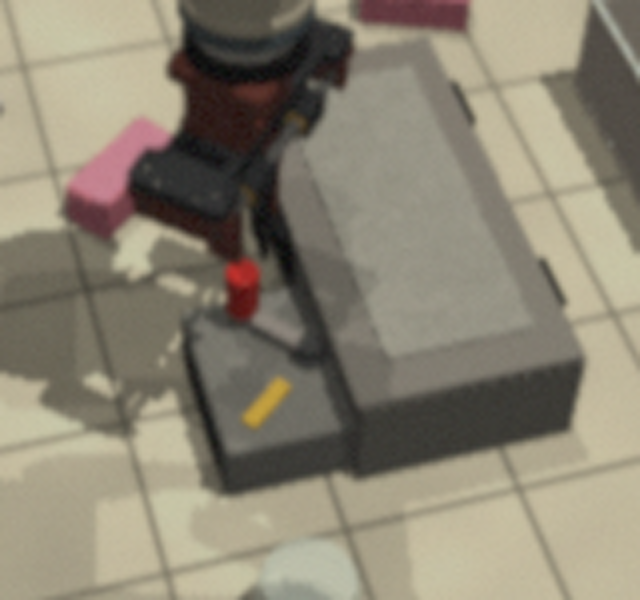

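The lid is shut flush and the fingers are above the knob. I'll descend and grip it.

```bash
python3 -m creep '[{"x":0,"y":0,"z":2,"ax":0,"ay":0,"az":0},{"x":0,"y":0,"z":1.5,"ax":0,"ay":0,"az":0},{"x":0,"y":0,"z":1.5,"ax":0,"ay":0,"az":0},{"x":0,"y":0,"z":1,"ax":0,"ay":0,"az":0},{"x":0,"y":0,"z":0.7,"ax":0,"ay":0,"az":0},{"x":0,"y":0,"z":0,"ax":0,"ay":0,"az":0}]'
python3 -m creep '[{"x":0,"y":0,"z":0,"ax":0,"ay":0,"az":0},{"x":0,"y":0,"z":0,"ax":0,"ay":0,"az":0},{"x":0,"y":0,"z":0,"ax":0,"ay":0,"az":0},{"x":0,"y":0,"z":0,"ax":0,"ay":0,"az":0},{"x":0,"y":0,"z":0,"ax":0,"ay":0,"az":0}]' 1 6
python3 - <<'E'
from h import *
# steps along arc in tool axes with turn per row
P=np.array([.4997,-.1046]);s=ctrl.observe();p=np.array(s['eef_pos'])[:2];M=R.from_rotvec(s['eef_rot']).as_matrix()
ph=np.degrees(np.arctan2(M[1,1],M[0,1]));a0=np.degrees(np.arctan2(*(p-P)[::-1]));print('gap',s['finger_gap'],'r',np.hypot(*(p-P)),'a0',a0,'phi',ph)
N=12;da=(219.1-a0)/N;print('da',da)
def pos(a):return P+.055*np.array([np.cos(np.radians(a)),np.sin(np.radians(a))])
f=np.radians(ph);d=(pos(a0+da)-pos(a0))*100
print('x',-d[0]*np.sin(f)+d[1]*np.cos(f),'y',d[0]*np.cos(f)+d[1]*np.sin(f))
E
```

```text
time_s: 36.35
eef_pos: [0.46, -0.0665, 0.2624]
eef_rot: [-1.17, -2.913, 0.0]
contact_force: [-0.4, -0.5, -0.6]
finger_gap: 0.0396
time_s: 36.85
eef_pos: [0.4604, -0.0665, 0.2644]
eef_rot: [1.171, 2.914, 0.001]
contact_force: [0.5, 0.8, 2.6]
finger_gap: 0.0237
gap 0.023735591893551296 r 0.05470958980157584 a0 135.9293728436721 phi 46.215836398693945
da 6.930885596360658
x -0.03687280487383082 y -0.6638884998787802
```

```bash
python3 -m creep '[{"x":-0.04,"y":-0.664,"z":0,"ax":0,"ay":0,"az":-6.93},{"x":-0.04,"y":-0.664,"z":0,"ax":0,"ay":0,"az":-6.93},{"x":-0.04,"y":-0.664,"z":0,"ax":0,"ay":0,"az":-6.93},{"x":-0.04,"y":-0.664,"z":0,"ax":0,"ay":0,"az":-6.93},{"x":-0.04,"y":-0.664,"z":0,"ax":0,"ay":0,"az":-6.93},{"x":-0.04,"y":-0.664,"z":0,"ax":0,"ay":0,"az":-6.93}]'
python3 -m creep '[{"x":-0.04,"y":-0.664,"z":0,"ax":0,"ay":0,"az":-6.93},{"x":-0.04,"y":-0.664,"z":0,"ax":0,"ay":0,"az":-6.93},{"x":-0.04,"y":-0.664,"z":0,"ax":0,"ay":0,"az":-6.93},{"x":-0.04,"y":-0.664,"z":0,"ax":0,"ay":0,"az":-6.93},{"x":-0.04,"y":-0.664,"z":0,"ax":0,"ay":0,"az":-6.93},{"x":-0.04,"y":-0.664,"z":0,"ax":0,"ay":0,"az":-6.93},{"x":0,"y":0,"z":0,"ax":0,"ay":0,"az":0},{"x":0,"y":0,"z":0,"ax":0,"ay":0,"az":0}]'
python3 go.py .457 -.1393 .08 129.1
```

```text
time_s: 37.45
eef_pos: [0.444, -0.1022, 0.264]
eef_rot: [-0.052, -3.138, -0.002]
contact_force: [-7.0, 2.5, 5.4]
finger_gap: 0.024
time_s: 38.25
eef_pos: [0.4569, -0.1405, 0.2638]
eef_rot: [1.056, -2.956, 0.002]
contact_force: [-4.1, -3.4, 2.7]
finger_gap: 0.0236
t 38.2 tips [ 0.4569 -0.1405  0.0818] phi 129.3 tilt [-0.002 -0.002 -1.   ] gap 0.0236 F [-4.1 -3.4  2.7] | az 0.2 then xyz cm [-0.08  0.08  0.18]
```

```bash
python3 -m creep '[{"x":-0.1,"y":0.08,"z":0,"ax":0,"ay":0,"az":0},{"x":0,"y":0,"z":0,"ax":0,"ay":0,"az":0},{"x":0,"y":0,"z":0,"ax":0,"ay":0,"az":0}]'
python3 -m creep '[{"x":0,"y":0,"z":0,"ax":0,"ay":0,"az":0},{"x":0,"y":0,"z":0,"ax":0,"ay":0,"az":0},{"x":0,"y":0,"z":0,"ax":0,"ay":0,"az":0}]' 0.1
python3 -m creep '[{"x":0,"y":0,"z":-1.5,"ax":0,"ay":0,"az":0},{"x":0,"y":0,"z":-2,"ax":0,"ay":0,"az":0},{"x":0,"y":0,"z":-3,"ax":0,"ay":0,"az":0},{"x":0,"y":0,"z":-3,"ax":0,"ay":0,"az":0},{"x":3,"y":0,"z":-2,"ax":0,"ay":0,"az":0},{"x":3,"y":2,"z":0,"ax":0,"ay":0,"az":0},{"x":0,"y":3,"z":0,"ax":0,"ay":0,"az":0},{"x":0,"y":3,"z":0,"ax":0,"ay":0,"az":0},{"x":0,"y":3,"z":0,"ax":0,"ay":0,"az":0},{"x":0,"y":3,"z":0,"ax":0,"ay":0,"az":0},{"x":0,"y":3,"z":0,"ax":0,"ay":0,"az":0},{"x":0,"y":3,"z":0,"ax":0,"ay":0,"az":0}]'
cat > fin.py <<'E'
from h import *
for n in('top','side'):
    p,d=snap(n,n+'_fin.png');W=world(n,d);x,y,z=W[...,0],W[...,1],W[...,2]
    h=cv2.cvtColor(p,cv2.COLOR_RGB2HSV).astype(int);H,S=h[...,0],h[...,1]
    near=(x>.40)&(x<.52)&(y>-.19)&(y<-.02)&(z>.1)&(z<.115)&((H<10)|(H>165))&(S>80)
    q=W[near];print(n,len(q),q.mean(0).round(4) if len(q) else '',cv2.minEnclosingCircle((q[:,:2]*1000).astype(np.float32)) if len(q) else '')
E
python3 fin.py; python3 lid.py
```

```text
time_s: 38.55
eef_pos: [0.4568, -0.1395, 0.2638]
eef_rot: [1.055, -2.955, 0.004]
contact_force: [-6.2, -5.7, 3.1]
finger_gap: 0.0237
time_s: 38.85
eef_pos: [0.4577, -0.1381, 0.2635]
eef_rot: [-1.059, 2.958, 0.001]
contact_force: [0.2, -0.1, -1.7]
finger_gap: 0.0389
time_s: 40.05
eef_pos: [0.2949, 0.0019, 0.3788]
eef_rot: [1.02, -2.965, 0.015]
contact_force: [-0.0, 0.6, 0.2]
finger_gap: 0.0392
top 58 [ 0.4535 -0.1423  0.108 ] ((453.286865234375, -142.92823791503906), 11.255209922790527)
side 63 [ 0.4516 -0.1435  0.1082] ((452.6275634765625, -143.41380310058594), 12.550376892089844)
0.53 130 0.0904
0.57 126 0.0905
0.61 124 0.0899
```

View pics/side_fin.png

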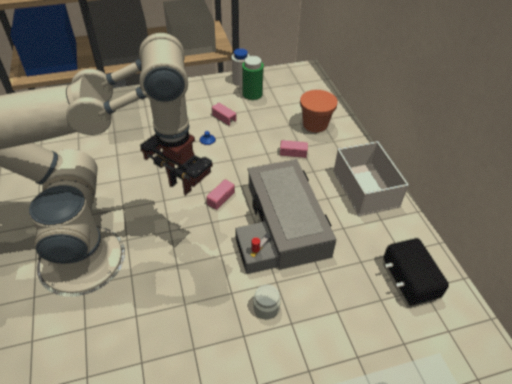

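View pics/top_fin.png

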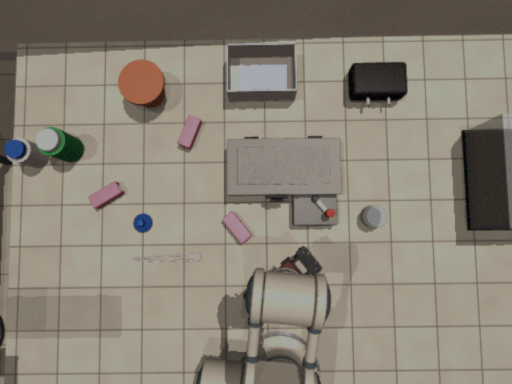

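In both views the lid is shut and the knob stands over the mark. The bystanders and pink caves are where they started. Refitting the pivot to (0.496, −0.1085), which agrees with where it appears in the image, puts the knob at 218.7° and the mark at 218.4–219.7°. I'm handing in.

```bash
python3 -c "
from workcell import order,ctrl
print(ctrl.observe()['time_s']);print(order.finish_job())"
```

```text
40.2
the job is handed in; nothing more can be done
None
```

I packed all three brown caves and the one black airstone bar, shut the lid until it clicked, turned the lever to the yellow mark and let go. I handed the job in at 40 s.

- **Packing:** Partway through, one placed cave was knocked about 5 cm aside inside the box. I put the last two items in the slots that left free. Before I closed the lid, the side view showed all four lying flat in the box.
- **Lid:** I pulled it over and pressed the free edge until it clicked; the force dropped, and it then met a hard stop with up to 20 N of push. The lid's top measured about 90 mm above the step at three depths, so it is flat and fully shut.
- **Lever:** From the pivot, the knob points at 218.7° and the yellow mark at 218.4–219.7°, so they agree to within about 1 mm at the knob.
    - **Disagreement:** The knob ended about 5 mm further out than the visible middle of the mark. My first pivot estimate had taken that middle as the set point; the refitted pivot puts the set point, 55 mm out, under the knob.
- **Everything else:** The last pictures show the jar, suction cup, tweezers and pink caves where they started. I checked the jar and tweezers by eye only. The robot was clear of everything.

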